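# Pack a set of drawer knobs and call for a refill

### The arm

A 7-joint arm with a two-finger parallel gripper is mounted at the origin on the work surface. World frame = base frame: x ahead of the robot, y to its left, z up, the work surface at z = 0. Lengths are in m, angles in rad, forces in N, time in s.
With the tool pointing down it reaches from about 0.425 to 0.975 m from the base axis. Payload 16.7 kg.
Tool frame: the origin (TCP) lies midway between the tips of the shut fingers; the grasp point (between the pads) lies 19 mm behind it (tcp_to_grasp is the distance from the TCP to the grasp point, in m); z points along the fingers, y is the line along which they close (so a half turn about z gives the same grasp; the last joint's range is limited). The gripper opens to 85 mm and grips with 20 to 120 N. Pads are 22 mm wide; open, the fingers measure 114 mm over their backs; the gripper's body (76 mm by 85 mm) begins 54 mm behind the grasp point. The pads swing forward as they close: fully open they stand 13 mm farther back than shut.
Start: joints at [1.107, 0.426, 0.074, 1.606, -0.034, 1.111, -0.067], TCP at [0.208, -0.642, 0.231] pointing down, gripper open.
Joint ranges: [-2.85, 2.85], [-0.5, 2.14], [-1.23, 1.37], [0.21, 2.46], [-1.02, 4.16], [0.16, 2.05], [-2.73, 2.73]. Speed limits (rad/s): [1.89, 1.89, 2.39, 2.39, 3.01, 3.01, 3.01].

### API

Orientations are given as a rotation vector (axis times angle).
In Python, from plant import get_state, snapshot, camera_info, hand_in, recognise, tcp_to_grasp gives the robot as it stands.
- The arm moves only by the tool apply_moves, never from a script. Its argument "targets" is a list of rows, each an object with "fingers": the finger opening in cm, from 0 to 8.54; "offset": the shift along the tool's x, y, z in cm, a list of three; "twist": the turn about the tool's z in rad. In form: [{"fingers": fingers, "offset": [x, y, z], "twist": twist}, ...]. A call has 1 to 5 rows; each row is the pose to reach, as a shift and turn from the pose commanded when the call began, along the tool's axes at that moment; what a row does not reach only later rows make up. A row lasts 1/8 s, in which the tool goes at most 62.5 mm and 10.7 degrees, less where a joint would pass 70% of its speed; a pose out of reach is approached as far as the arm can. A call with a gripper value outside its range is refused whole. The fingers move at their own pace and stop on an object; the grip force is fixed at half the most. Time passes only in rows, so rows that repeat a pose let the fingers close. It gives the time, the measured TCP pose, the force, the opening and the grip force at its end, in the units of the state.
- get_state(): the state, without advancing time (a new reading comes with each control period).
- snapshot(name): name is "scene" or "top" or "wrist"; returns (picture, depth): 420x560x3 uint8, red, green, blue; 420x560 float32, m along the optical axis (not along the pixel's ray), 0 where there is no reading.
- camera_info(name): a dict with "fov_y" (degrees; the focal length in pixels is half the picture's height over the tangent of half this angle, whatever the lens; pixels are square), "cx", "cy" (the principal point, pixels), "rvec" (rotation vector, rad) and "tvec" (3), from world to camera coordinates, as OpenCV has them; the wrist camera has in their place "hand_eye" (4x4, takes a point from camera to tool coordinates, whose origin is the TCP and whose axes are the flange's). Camera axes: x right, y down, z forward; pixel columns grow to the right and rows downward; lengths in m; the calibration is good to about 2 mm. The wrist camera is an equidistant fisheye: a pixel r from the principal point sees the ray r / f radians off the axis. A picture is of the moment at which its call begins: read the wrist's pose just before it. camera_info takes no time and is no camera call.
- hand_in(): hands the job in; it is judged then, once.
Trained networks look in the newest picture that a camera, given by its name, has taken for a name from the list of things; names that differ only in an ending like _2 or _b are one class to them, and where a whole thing is asked for, a point or a joint stands for the part that bears it (a point fixed in the world has none). Each returns a list of dicts, best first, with "p" (0 to 1); they miss things now and then, are a little off and sometimes report something else, mostly with a low value. They report only what shows in the picture. A call takes as long as a camera call.
- recognise(name, camera): "centre" ([column, row] as shares, 0 to 1, of the picture: columns of its width, rows of its height, amid what is visible of it).
The state is a dict: "t": time; "joint_pos": joint angles; "joint_vel": joint speeds; "tau": joint torques, N m; "tcp_pos": TCP position; "ee_rot": TCP orientation; "contact_force": force on the tool from outside, world axes, zero at the start; "wrist_torque": the same for the moment, N m; "gripper_width": finger opening in m; "finger_force": force on a finger pad.
Only numpy, scipy, OpenCV 4.12 (cv2) and the standard library are available. Lean on these libraries where they do the work, as an engineer would, in place of code of your own. Each camera call takes 0.05 s, during which the arm holds its last target. There are 200 camera calls.

### The job

Lift the square cup of wooden knobs out of the deep stock bin and stand it on the middle of the cork mat, let go, then take it again with the gripper leaning at a slant so that it can be tipped, and pour all six knobs into the open carton. Then press the empty cup, held upright on the middle of the sprung round call plate, until the plate is fully down for a moment, and leave the cup standing there. Do not disturb the tape roll, the pen pot or the small closed box.

Things in the scene. Friction and masses are not known exactly. Their poses are not given: they have to be found in the camera images.
- cup: loose white plastic cup, square and straight-sided, 110 mm tall, 56 x 56 mm outside, wall and floor 3 mm, 90 g empty, no handle. Holds six wooden knobs. Origin: centre of its underside; x and y square to its flat sides, z up its axis to the mouth; in the bin its sides stand nearly parallel to the bin's
- cup_rim (a point): centre of the cup's mouth, at rim height, on the cup's axis
- bin: deep open blue stock bin, fixed, 116 mm (its x) by 162 mm (its y) outside, 90 mm high, wall and floor 5 mm; the cup starts standing in it near the middle. Origin: centre of its underside; there is more room for fingers beside the cup along y than along x
- mat: flat square cork mat fixed on the bench, 120 x 120 mm, 4 mm thick. Origin: centre of its underside, on the bench
- carton: shallow open cardboard carton without lid, fixed on the bench, 136 mm (its x) by 156 mm (its y) outside, 60 mm high, wall and floor 5 mm; starts empty. Origin: centre of its underside
- plate_top (a point): centre of the upper face of the round sprung steel call plate, 100 mm in diameter, 26 mm above the bench when up; it stands proud of a round black housing, 116 mm across and 12 mm high, fixed on the bench; the point moves down with the plate
- plate (a joint): how far the call plate is pressed down, m: 0 up, 0.010 fully down, which takes about 9 N; it springs back when let go
- knob0_mid (a point): middle of one of six like pale wooden drawer knobs, a 22 mm ball on a 14 mm round foot, 25 mm tall, 12 g; all start loose in the cup
- knob1_mid (a point): middle of one of six like pale wooden drawer knobs, a 22 mm ball on a 14 mm round foot, 25 mm tall, 12 g; all start loose in the cup
- knob2_mid (a point): middle of one of six like pale wooden drawer knobs, a 22 mm ball on a 14 mm round foot, 25 mm tall, 12 g; all start loose in the cup
- knob3_mid (a point): middle of one of six like pale wooden drawer knobs, a 22 mm ball on a 14 mm round foot, 25 mm tall, 12 g; all start loose in the cup
- knob4_mid (a point): middle of one of six like pale wooden drawer knobs, a 22 mm ball on a 14 mm round foot, 25 mm tall, 12 g; all start loose in the cup
- knob5_mid (a point): middle of one of six like pale wooden drawer knobs, a 22 mm ball on a 14 mm round foot, 25 mm tall, 12 g; all start loose in the cup
- tape: bystander: roll of tape lying flat, 104 mm across, 48 mm high. Origin: centre of its underside
- penpot: bystander: steel pot of pens, 72 mm across, 95 mm high, pens to about 145 mm. Origin: centre of its underside
- stockbox: bystander: small closed cardboard box 70 x 100 x 50 mm high. Origin: centre of its underside

How it is judged:
On the way, in this order (a step that is already met when the one before it is completed fails the run):
1. the cup stands upright on the cork mat, within 30 mm of its middle, let go (horizontal distance between cup and mat below 0.03 m and height (world z) of cup below 0.008 m and angle between cup's own z axis and vertical below 0.1 rad and contact force between the fingers and cup below 0.1 N and linear speed of cup below 0.03 m/s), for 0.2 s.
2. the still upright cup is held again, the gripper's fingers at a slant (over 0.3 rad from straight down) (contact force between the fingers and cup above 1 N and angle between the grasp point's own z axis and vertical below 2.84 rad and angle between cup's own z axis and vertical below 0.3 rad), for 0.1 s.
3. all six knobs lie in the carton, below its rim, and the cup is held clear of the carton (x of knob0_mid in the frame of carton between -0.066 and 0.066 m and y of knob0_mid in the frame of carton between -0.076 and 0.076 m and z of knob0_mid in the frame of carton between 0 and 0.058 m and x of knob1_mid in the frame of carton between -0.066 and 0.066 m and y of knob1_mid in the frame of carton between -0.076 and 0.076 m and z of knob1_mid in the frame of carton between 0 and 0.058 m and x of knob2_mid in the frame of carton between -0.066 and 0.066 m and y of knob2_mid in the frame of carton between -0.076 and 0.076 m and z of knob2_mid in the frame of carton between 0 and 0.058 m and x of knob3_mid in the frame of carton between -0.066 and 0.066 m and y of knob3_mid in the frame of carton between -0.076 and 0.076 m and z of knob3_mid in the frame of carton between 0 and 0.058 m and x of knob4_mid in the frame of carton between -0.066 and 0.066 m and y of knob4_mid in the frame of carton between -0.076 and 0.076 m and z of knob4_mid in the frame of carton between 0 and 0.058 m and x of knob5_mid in the frame of carton between -0.066 and 0.066 m and y of knob5_mid in the frame of carton between -0.076 and 0.076 m and z of knob5_mid in the frame of carton between 0 and 0.058 m and contact force between cup and carton below 0.1 N and contact force between the fingers and cup above 1 N), for 0.3 s.
4. the held cup, upright and within 22 mm of the plate's middle, presses the call plate fully down (9 mm or more of 10) (horizontal distance between cup and plate_top below 0.022 m and angle between cup's own z axis and vertical below 0.15 rad and contact force between cup and plate above 0.1 N and value of joint plate above 0.009 m and contact force between the fingers and cup above 1 N), for 0.2 s.
At the end, for the whole second after the job is handed in: all six knobs lie in the carton below its rim; the cup stands upright (within 0.15 rad), at rest and let go, on the call plate, its axis within 22 mm of the plate's middle (x of knob0_mid in the frame of carton between -0.066 and 0.066 m and y of knob0_mid in the frame of carton between -0.076 and 0.076 m and z of knob0_mid in the frame of carton between 0 and 0.058 m and x of knob1_mid in the frame of carton between -0.066 and 0.066 m and y of knob1_mid in the frame of carton between -0.076 and 0.076 m and z of knob1_mid in the frame of carton between 0 and 0.058 m and x of knob2_mid in the frame of carton between -0.066 and 0.066 m and y of knob2_mid in the frame of carton between -0.076 and 0.076 m and z of knob2_mid in the frame of carton between 0 and 0.058 m and x of knob3_mid in the frame of carton between -0.066 and 0.066 m and y of knob3_mid in the frame of carton between -0.076 and 0.076 m and z of knob3_mid in the frame of carton between 0 and 0.058 m and x of knob4_mid in the frame of carton between -0.066 and 0.066 m and y of knob4_mid in the frame of carton between -0.076 and 0.076 m and z of knob4_mid in the frame of carton between 0 and 0.058 m and x of knob5_mid in the frame of carton between -0.066 and 0.066 m and y of knob5_mid in the frame of carton between -0.076 and 0.076 m and z of knob5_mid in the frame of carton between 0 and 0.058 m and horizontal distance between cup and plate_top below 0.022 m and angle between cup's own z axis and vertical below 0.15 rad and contact force between cup and plate above 0.1 N and contact force between the fingers and cup below 0.1 N and linear speed of cup below 0.03 m/s); the robot touches nothing.
It fails at once if the tape roll is moved more than 30 mm (distance of tape from where it was at the start of the episode above 0.03 m).
It fails at once if the pen pot is moved more than 30 mm (distance of penpot from where it was at the start of the episode above 0.03 m).
It fails at once if the small closed box is moved more than 30 mm (distance of stockbox from where it was at the start of the episode above 0.03 m).
It also fails if it takes over 72 s, if anything falls off the work surface, if the arm or the gripper's body presses on something with over 40 N, if the wrist force passes 120 N, or if a joint passes its speed limit or range.

## Working session

There is one attempt and no reset: what is moved stays moved. The work goes in short steps, Python scripts to look and compute and a tool call to move; the robot and the scene stay as the last step left them, time stands still between calls to the robot, and variables do not carry over. Pictures are saved under pics/ and viewed, at most 10 in all, crops included, and the job is handed in when it is done.

Besides the shell and the picture viewer there is one more tool, called after "Request:" as name(argument=value, ...) on one line, values as JSON. apply_moves: Moves the arm, as the interface text tells. Its arguments: {"type":"object","properties":{"targets":{"type":"array","items":{"type":"object","properties":{"fingers":{"type":"number"},"offset":{"type":"array","items":{"type":"number"}},"twist":{"type":"number"}}}}},"required":["targets"]}

```bash
mkdir -p pics; ls
cat > h.py <<'E'
import numpy as np, cv2
from scipy.spatial.transform import Rotation as R
from plant import *
def cloud(name):
    im,d=snapshot(name); c=camera_info(name)
    f=im.shape[0]/2/np.tan(np.radians(c['fov_y'])/2)
    v,u=np.mgrid[:im.shape[0],:im.shape[1]]
    P=np.stack([(u-c['cx'])/f*d,(v-c['cy'])/f*d,d],-1)
    Rm=R.from_rotvec(np.ravel(c['rvec'])).as_matrix()
    W=(P-np.ravel(c['tvec']))@Rm
    W[d<=0]=np.nan
    return im,W
E
python3 - <<'E'
from h import *
s=get_state();print(s['t'],s['tcp_pos'],s['ee_rot'],R.from_rotvec(s['ee_rot']).as_matrix().round(3),s['gripper_width'],tcp_to_grasp)
for n in ['top','scene']:
    im,W=cloud(n); cv2.imwrite(f'pics/{n}0.png',im[:,:,::-1]); np.save(n+'.npy',W)
    print(n,{k:v for k,v in camera_info(n).items()})
    for o in ['cup','bin','mat','carton','plate_top','tape','penpot','stockbox']:
        for r in recognise(o,n)[:2]:
            u,v=int(r['centre'][0]*560),int(r['centre'][1]*420)
            print(o,round(r['p'],2),(u,v),W[v,u].round(3))
E
```

```text
pics
0.0 [ 0.20819248 -0.64164699  0.2305904 ] [-3.10173395e+00 -4.90628634e-01  4.60002292e-04] [[ 0.951  0.309 -0.   ]
 [ 0.309 -0.951  0.001]
 [-0.    -0.001 -1.   ]] 0.08527703256878827 0.0187
top {'fov_y': 54.33101634899288, 'cx': 286.71012886104404, 'cy': 212.51461573814615, 'rvec': array([ 2.18513212, -2.19634153,  0.06311888]), 'tvec': array([-0.0016775,  0.510694 ,  1.1246493])}
cup 0.76 (285, 170) [ 0.627 -0.     0.032]
mat 0.79 (292, 233) [ 0.454 -0.019  0.003]
carton 0.79 (394, 218) [ 0.494 -0.306  0.004]
tape 0.76 (194, 128) [nan nan nan]
tape 0.3 (277, 176) [0.612 0.022 0.026]
penpot 0.8 (380, 125) [ 0.759 -0.271  0.005]
stockbox 0.86 (397, 311) [ 0.245 -0.296  0.052]
scene {'fov_y': 52.453022306541456, 'cx': 279.89651055116514, 'cy': 208.359104286477, 'rvec': array([ 1.1863168 ,  2.43441348, -0.8816269 ]), 'tvec': array([ 0.30303877, -0.23601641,  1.58986542])}
cup 0.78 (256, 234) [ 0.587 -0.014  0.06 ]
bin 0.83 (252, 255) [0.662 0.037 0.086]
mat 0.67 (284, 213) [ 0.434 -0.027 -0.001]
mat 0.26 (367, 270) [0.471 0.301 0.026]
carton 0.87 (216, 183) [ 0.477 -0.289  0.006]
plate_top 0.82 (366, 268) [0.469 0.295 0.029]
plate_top 0.46 (256, 236) [ 0.584 -0.017  0.044]
tape 0.82 (302, 309) [0.684 0.227 0.03 ]
tape 0.51 (365, 268) [0.47  0.293 0.027]
penpot 0.57 (156, 227) [ 0.764 -0.239  0.096]
stockbox 0.82 (259, 139) [ 0.248 -0.287  0.047]
```

View pics/top0.png

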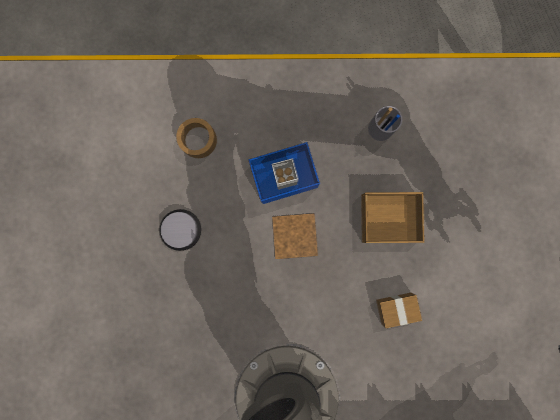

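Run:
```python
import numpy as np, cv2
W=np.concatenate([np.load('top.npy').reshape(-1,3),np.load('scene.npy').reshape(-1,3)])
T=np.load('top.npy').reshape(-1,3);S=np.load('scene.npy').reshape(-1,3)
def fit(n,W,c,r,z0,z1):
    m=(np.abs(W[:,0]-c[0])<r)&(np.abs(W[:,1]-c[1])<r)&(W[:,2]>z0)&(W[:,2]<z1)
    p=W[m]; 
    if len(p)<8: print(n,len(p));return
    lo,hi=np.percentile(p,[1,99],axis=0)
    print(n,len(p),'rect',[np.round(x,4) for x in cv2.minAreaRect((p[:,:2]*1000).astype(np.float32))],'z',p[:,2].mean().round(4),'mid',((lo+hi)/2).round(4),'ext',(hi-lo).round(4))
for nm,W in (('top',T),('scene',S)):
    print(nm)
    fit('cuprim',W,(.62,0),.06,.100,.13)
    fit('binrim',W,(.62,0),.12,.083,.097)
    fit('mat',W,(.45,-.02),.09,.0025,.008)
    fit('carton',W,(.49,-.3),.12,.052,.068)
    fit('plate',W,(.47,.3),.08,.021,.032)
    fit('tape',W,(.7,.23),.09,.042,.055)
    fit('pen',W,(.76,-.25),.07,.07,.16)
    fit('box',W,(.245,-.29),.09,.04,.06)
```

```text
top
cuprim 138 rect [array([611.009 ,   1.7126]), array([56.7034, 55.676 ]), np.float64(15.0984)] z 0.113 mid [0.6101 0.0007 0.1094] ext [0.0642 0.0637 0.0177]
binrim 484 rect [array([614.7655,   3.5109]), array([116.7004, 161.9338]), np.float64(16.4312)] z 0.0896 mid [0.6141 0.0035 0.0896] ext [0.1497 0.1802 0.0125]
mat 1612 rect [array([449.8979, -20.3053]), array([177.3852, 176.5706]), np.float64(89.6901)] z 0.0045 mid [ 0.4511 -0.0212  0.0051] ext [0.1677 0.1677 0.0052]
carton 459 rect [array([ 494.9902, -291.058 ]), array([156.714 , 134.3592]), np.float64(89.7032)] z 0.0596 mid [ 0.4949 -0.2909  0.0584] ext [0.1346 0.1558 0.0118]
plate 1000 rect [array([464.9161, 294.242 ]), array([97.6981, 96.5515]), np.float64(89.6045)] z 0.0257 mid [0.4649 0.2944 0.0259] ext [0.0911 0.0913 0.0088]
tape 546 rect [array([718.8953, 246.9944]), array([102.4139, 102.4053]), np.float64(89.6716)] z 0.0482 mid [0.7198 0.2467 0.0477] ext [0.0994 0.1005 0.0101]
pen 402 rect [array([ 749.6973, -270.9096]), array([70.4501, 71.0955]), np.float64(89.1168)] z 0.0967 mid [ 0.7498 -0.2707  0.1092] ext [0.0699
[... 753 characters left out ...]
] z 0.0573 mid [ 0.4914 -0.2876  0.0576] ext [0.1372 0.1585 0.0109]
plate 823 rect [array([461.7725, 299.2333]), array([99.6365, 97.9757]), np.float64(21.4738)] z 0.0261 mid [0.4623 0.2995 0.0263] ext [0.0945 0.0927 0.0096]
tape 601 rect [array([715.8931, 251.4905]), array([103.4354, 100.9497]), np.float64(37.8705)] z 0.0475 mid [0.7158 0.2512 0.0473] ext [0.1002 0.0992 0.0099]
pen 410 rect [array([ 748.0194, -267.3957]), array([70.5356, 71.709 ]), np.float64(20.4926)] z 0.0938 mid [ 0.7477 -0.2665  0.1075] ext [0.0681 0.0701 0.0745]
box 412 rect [array([ 240.1465, -302.6751]), array([ 76.1258, 103.758 ]), np.float64(10.5821)] z 0.0485 mid [ 0.2415 -0.3013  0.0474] ext [0.082  0.1038 0.0139]
```

View pics/scene0.png

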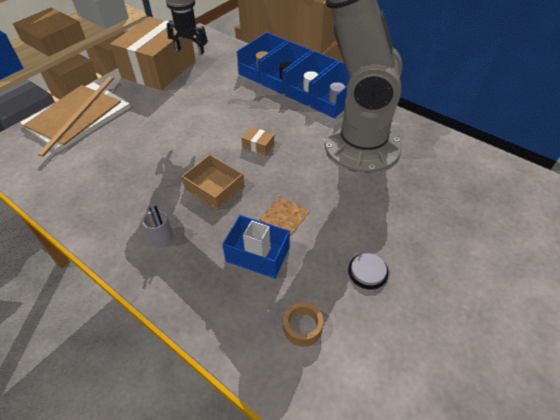

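The top picture shows the blue bin with the cup at about (285,172), the mat at (294,235), the carton at (393,218) and the plate at (180,229). The tape is at (196,138), the pens at (388,119) and the box at (401,311). The scene picture agrees with this, so I'm moving over the cup.

Request:
apply_moves(targets=[{"fingers": 8.5, "offset": [4, -3.4, 0], "twist": 0.04}, {"fingers": 8.5, "offset": [8.5, -7, 0], "twist": 0.04}, {"fingers": 8.5, "offset": [13, -11, 0], "twist": 0.04}, {"fingers": 8.5, "offset": [17.5, -14.7, 0], "twist": 0.04}, {"fingers": 8.5, "offset": [22, -18.5, 0], "twist": 0.04}])

```text
t: 1.52
tcp_pos: [0.3613, -0.3965, 0.2316]
ee_rot: [3.112, 0.429, 0.001]
contact_force: [0.6, 0.2, 0.4]
gripper_width: 0.085
finger_force: 0.0
```

Request:
apply_moves(targets=[{"fingers": 8.5, "offset": [4.5, -3.8, 0], "twist": 0}, {"fingers": 8.5, "offset": [9, -7.6, 0], "twist": 0}, {"fingers": 8.5, "offset": [13.5, -11.4, 0], "twist": 0}, {"fingers": 8.5, "offset": [18, -15.2, 0], "twist": 0}, {"fingers": 8.5, "offset": [22, -18.5, 0], "twist": 0}])

```text
t: 2.15
tcp_pos: [0.5233, -0.1586, 0.2317]
ee_rot: [3.112, 0.43, 0.001]
contact_force: [1.1, -0.2, -0.2]
gripper_width: 0.0852
finger_force: 0.0
```

```bash
cat >> h.py <<'E'
def to(x,y,z,tw=0):
    s=get_state(); Rm=R.from_rotvec(s['ee_rot']).as_matrix()
    print('t',round(s['t'],2),'tcp',s['tcp_pos'].round(4),'off cm',(Rm.T@(np.array([x,y,z])-s['tcp_pos'])*100).round(2),'z',Rm[:,2].round(3),'yaw_y',np.degrees(np.arctan2(Rm[1,1],Rm[0,1])).round(1),'q',np.round(s['joint_pos'],2),'w',round(s['gripper_width'],4),'F',np.round(s['contact_force'],1))
E
python3 -c "
from h import *
to(.609,.0035,.231)"
```

```text
t 2.15 tcp [ 0.5233 -0.1586  0.2317] off cm [ 12.64 -13.28   0.07] z [ 0.001 -0.    -1.   ] yaw_y -74.3 q [ 0.38  0.23 -0.23  1.88  0.06  1.04 -1.18] w 0.0852 F [ 1.1 -0.2 -0.2]
```

Request:
apply_moves(targets=[{"fingers": 8.5, "offset": [4.2, -4.4, 0], "twist": 0}, {"fingers": 8.5, "offset": [8.4, -8.8, 0], "twist": 0}, {"fingers": 8.5, "offset": [12.6, -13.3, 0], "twist": 0}, {"fingers": 8.5, "offset": [12.6, -13.3, 3], "twist": 0}, {"fingers": 8.5, "offset": [12.6, -13.3, 6], "twist": 0}])

```text
t: 2.78
tcp_pos: [0.608, 0.0025, 0.1706]
ee_rot: [-3.112, -0.431, -0.001]
contact_force: [1.1, 0.0, 0.8]
gripper_width: 0.085
finger_force: 0.0
```

Run:
```python
from h import *
to(.609,.0035,.056)
s=get_state();im,d=snapshot('wrist');c=camera_info('wrist')
to(.609,.0035,.056)
print(c)
f=210/np.tan(np.radians(c['fov_y'])/2)
v,u=np.mgrid[:420,:560];a=(u-c['cx'])/f;b=(v-c['cy'])/f;th=np.hypot(a,b)
k=np.where(th>1e-6,np.tan(np.minimum(th,1.4))/th,1)
P=np.stack([a*k*d,b*k*d,d,np.ones_like(d)],-1)@np.array(c['hand_eye']).T
W=P[...,:3]@R.from_rotvec(s['ee_rot']).as_matrix().T+s['tcp_pos']
for n,c0,r,z0,z1 in (('cup',(.61,.003),.06,.104,.12),('bin',(.613,.005),.12,.083,.097)):
    m=(d>0)&(np.abs(W[...,0]-c0[0])<r)&(np.abs(W[...,1]-c0[1])<r)&(W[...,2]>z0)&(W[...,2]<z1)&(th<1.3)
    print(n,m.sum(),cv2.minAreaRect((W[m][:,:2]*1000).astype(np.float32)))
cv2.imwrite('pics/w1.png',im[:,:,::-1])
```

```text
t 2.77 tcp [0.608  0.0025 0.1706] off cm [ 0.12 -0.06 11.46] z [ 0.001  0.    -1.   ] yaw_y -74.2 q [ 0.13  0.39 -0.3   1.8   0.14  0.96 -1.53] w 0.085 F [1.1 0.  0.8]
t 2.83 tcp [0.6059 0.0018 0.1666] off cm [ 0.39 -0.07 11.06] z [-0.004 -0.    -1.   ] yaw_y -74.3 q [ 0.13  0.4  -0.3   1.81  0.14  0.96 -1.53] w 0.0848 F [-1.5 -1.1 -5.5]
{'fov_y': 65.70646984690485, 'cx': 281.5840939616992, 'cy': 210.44549735040607, 'hand_eye': array([[ 6.02746550e-04, -9.54035097e-01, -2.99694294e-01,
         7.61848524e-02],
       [ 9.99999752e-01,  6.84450100e-04, -1.67647563e-04,
        -3.76301474e-04],
       [ 3.65067449e-04, -2.99694119e-01,  9.54035273e-01,
        -1.43317838e-01],
       [ 0.00000000e+00,  0.00000000e+00,  0.00000000e+00,
         1.00000000e+00]])}
cup 2390 ((607.654052734375, 3.607646942138672), (56.55792999267578, 56.5303955078125), 14.708439826965332)
bin 6599 ((611.323974609375, 5.79852294921875), (116.31298828125, 163.29554748535156), 16.52273178100586)
```

View pics/w1.png

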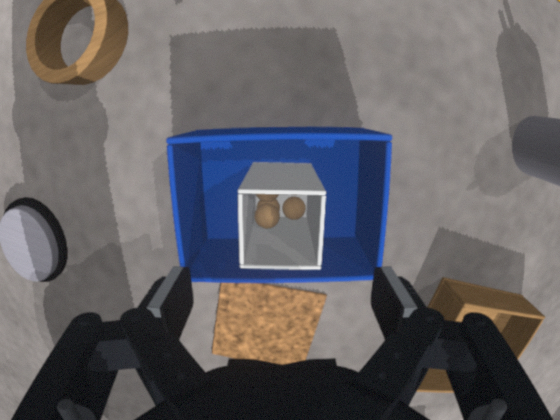

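The wrist picture shows the cup rim at about (282,228), centred between the open fingers, with knobs inside and clear room on both sides. I'm going down to grip it.

Request:
apply_moves(targets=[{"fingers": 8.5, "offset": [0, 0, 4], "twist": 0}, {"fingers": 8.5, "offset": [0, 0, 8], "twist": 0}, {"fingers": 8.5, "offset": [0, 0, 10.8], "twist": 0}, {"fingers": 4, "offset": [0, 0, 10.8], "twist": 0}, {"fingers": 4, "offset": [0, 0, 10.8], "twist": 0}])

```text
t: 3.45
tcp_pos: [0.6085, 0.0017, 0.0649]
ee_rot: [-3.112, -0.428, -0.002]
contact_force: [0.0, -0.3, -1.3]
gripper_width: 0.0552
finger_force: 63.2
```

Request:
apply_moves(targets=[{"fingers": 4, "offset": [0, 0, 0], "twist": 0}, {"fingers": 4, "offset": [0, 0, 0], "twist": 0}, {"fingers": 4, "offset": [0, 0, 0], "twist": 0}])

```text
t: 3.82
tcp_pos: [0.6084, 0.0015, 0.0646]
ee_rot: [3.112, 0.428, 0.003]
contact_force: [-1.6, 0.3, 8.9]
gripper_width: 0.0556
finger_force: 64.2
```

```bash
python3 -c "
from h import *
to(.448,-.02,.22)"
```

```text
t 3.83 tcp [0.6084 0.0015 0.0646] off cm [-16.    -2.25 -15.57] z [ 0.002 -0.    -1.   ] yaw_y -74.3 q [ 0.1   0.52 -0.27  1.88  0.2   0.77 -1.57] w 0.0556 F [-1.6  0.3  8.9]
```

Request:
apply_moves(targets=[{"fingers": 4, "offset": [0, 0, -2.5], "twist": 0}, {"fingers": 4, "offset": [0, 0, -5.5], "twist": 0}, {"fingers": 4, "offset": [0, 0, -8.5], "twist": 0}, {"fingers": 4, "offset": [0, 0, -11], "twist": 0}, {"fingers": 4, "offset": [0, 0, -12], "twist": 0}])

```text
t: 4.45
tcp_pos: [0.6081, 0.0015, 0.185]
ee_rot: [3.112, 0.428, 0.003]
contact_force: [0.4, 0.2, -2.0]
gripper_width: 0.0554
finger_force: 64.1
```

Run:
```python
from h import *
W=np.load('top.npy'); im=cv2.imread('pics/top0.png')
h=cv2.cvtColor(im,cv2.COLOR_BGR2HSV)
m=(h[...,1]>90)&(h[...,0]<25)&(abs(W[...,0]-.45)<.085)&(abs(W[...,1]+.02)<.085)&(W[...,2]<.015)
m=cv2.morphologyEx(m.astype(np.uint8),cv2.MORPH_OPEN,np.ones((3,3)))>0
print(m.sum(),cv2.minAreaRect((W[m][:,:2]*1000).astype(np.float32)),W[m].mean(0))
to(.447,-.02,.185)
```

```text
1789 ((446.21453857421875, -25.614845275878906), (119.37352752685547, 118.43225860595703), 4.132426738739014) [ 0.44583398 -0.02540428  0.00404974]
t 4.45 tcp [0.6081 0.0015 0.185 ] off cm [-16.1   -2.28  -0.03] z [ 0.002 -0.    -1.   ] yaw_y -74.3 q [ 0.13  0.38 -0.3   1.79  0.13  0.99 -1.52] w 0.0554 F [ 0.4  0.2 -2. ]
```

Request:
apply_moves(targets=[{"fingers": 4, "offset": [-3, -0.4, 0], "twist": 0.06}, {"fingers": 4, "offset": [-7, -0.9, 0], "twist": 0.14}, {"fingers": 4, "offset": [-11, -1.4, 0], "twist": 0.22}, {"fingers": 4, "offset": [-14.5, -1.8, 0], "twist": 0.3}, {"fingers": 4, "offset": [-16.2, -2, 0], "twist": 0.33}])

```text
t: 5.08
tcp_pos: [0.4445, -0.0234, 0.183]
ee_rot: [3.14, -0.091, -0.001]
contact_force: [0.4, -0.1, -2.2]
gripper_width: 0.0552
finger_force: 64.2
```

```bash
python3 -c "
from h import *
to(.446,-.023,.0645)"
```

```text
t 5.08 tcp [ 0.4445 -0.0234  0.183 ] off cm [ 0.16 -0.06 11.85] z [-0.001 -0.    -1.   ] yaw_y -93.3 q [ 0.17  0.12 -0.28  2.14  0.04  0.89 -1.76] w 0.0552 F [ 0.4 -0.1 -2.2]
```

Request:
apply_moves(targets=[{"fingers": 4, "offset": [0, 0, 4], "twist": 0}, {"fingers": 4, "offset": [0, 0, 8], "twist": 0}, {"fingers": 4, "offset": [0, 0, 10.5], "twist": 0}, {"fingers": 4, "offset": [0, 0, 11.4], "twist": 0}, {"fingers": 4, "offset": [0, 0, 11.8], "twist": 0}])

```text
t: 5.7
tcp_pos: [0.4466, -0.0228, 0.0653]
ee_rot: [-3.14, 0.088, 0.0]
contact_force: [0.7, -0.1, -1.8]
gripper_width: 0.0556
finger_force: 64.0
```

Request:
apply_moves(targets=[{"fingers": 4, "offset": [0, 0, 0.1], "twist": 0}, {"fingers": 8.5, "offset": [0, 0, 0.1], "twist": 0}, {"fingers": 8.5, "offset": [0, 0, 0.1], "twist": 0}, {"fingers": 8.5, "offset": [0, 0, 0.1], "twist": 0}, {"fingers": 8.5, "offset": [0, 0, 0.1], "twist": 0}])

```text
t: 6.32
tcp_pos: [0.4464, -0.023, 0.0645]
ee_rot: [-3.14, 0.088, -0.0]
contact_force: [0.6, -0.3, 0.0]
gripper_width: 0.0847
finger_force: 0.0
```

Request:
apply_moves(targets=[{"fingers": 8.5, "offset": [0, 0, -1.5], "twist": 0}, {"fingers": 8.5, "offset": [0, 0, -5], "twist": 0}, {"fingers": 8.5, "offset": [0, 0, -9], "twist": 0}, {"fingers": 8.5, "offset": [0, 0, -13], "twist": 0}, {"fingers": 8.5, "offset": [0, 0, -13], "twist": 0}])

```text
t: 6.95
tcp_pos: [0.4478, -0.0229, 0.1979]
ee_rot: [-3.14, 0.088, -0.009]
contact_force: [0.2, 0.2, -0.8]
gripper_width: 0.0851
finger_force: 0.0
```

```bash
cat >> h.py <<'E'
def wrist():
    s=get_state();im,d=snapshot('wrist');c=camera_info('wrist')
    f=210/np.tan(np.radians(c['fov_y'])/2)
    v,u=np.mgrid[:420,:560];a=(u-c['cx'])/f;b=(v-c['cy'])/f;th=np.hypot(a,b)
    k=np.where(th>1e-6,np.tan(np.minimum(th,1.4))/np.maximum(th,1e-9),1)
    P=np.stack([a*k*d,b*k*d,d,np.ones_like(d)],-1)@np.array(c['hand_eye']).T
    W=P[...,:3]@R.from_rotvec(s['ee_rot']).as_matrix().T+s['tcp_pos']
    W[(d<=0)|(th>1.3)]=np.nan
    return im,W
def rect(W,c,r,z0,z1):
    m=(np.abs(W[...,0]-c[0])<r)&(np.abs(W[...,1]-c[1])<r)&(W[...,2]>z0)&(W[...,2]<z1)
    return m.sum(),cv2.minAreaRect((W[m][:,:2]*1000).astype(np.float32)) if m.sum()>5 else 0
E
python3 -c "
from h import *
to(.447,-.02,.19)
im,W=wrist();print(rect(W,(.446,-.023),.06,.1,.12))"
```

```text
t 6.95 tcp [ 0.4478 -0.0229  0.1979] off cm [-0.1  -0.28  0.79] z [ 0.006 -0.    -1.   ] yaw_y -93.2 q [ 0.18  0.1  -0.28  2.12  0.04  0.92 -1.76] w 0.0851 F [ 0.2  0.2 -0.8]
(np.int64(2057), ((446.520263671875, -21.515499114990234), (56.46085739135742, 57.112857818603516), 86.19990539550781))
```

The cup stands on the mat at (0.4465, -0.0215). The moves can't tilt the tool directly, so I'm testing what the arm does when asked for a pose out of reach.

Request:
apply_moves(targets=[{"fingers": 8.5, "offset": [0, 0, -5], "twist": 0}, {"fingers": 8.5, "offset": [-4, 0, -6], "twist": 0}, {"fingers": 8.5, "offset": [-8, 0, -6], "twist": 0}, {"fingers": 8.5, "offset": [-12, 0, -6], "twist": 0}, {"fingers": 8.5, "offset": [-16, 0, -6], "twist": 0}])

```text
t: 7.62
tcp_pos: [0.2847, -0.014, 0.2536]
ee_rot: [-3.14, 0.088, 0.002]
contact_force: [-0.4, -0.1, 0.0]
gripper_width: 0.0853
finger_force: 0.0
```

```bash
python3 -c "
from h import *
to(.447,-.02,.26)"
```

```text
t 7.62 tcp [ 0.2847 -0.014   0.2536] off cm [16.24 -0.31 -0.67] z [-0.002  0.    -1.   ] yaw_y -93.2 q [ 0.19 -0.28 -0.29  2.32 -0.09  1.1  -1.67] w 0.0853 F [-0.4 -0.1  0. ]
```

Request:
apply_moves(targets=[{"fingers": 8.5, "offset": [0, 0, 0], "twist": 0}])

```text
t: 7.75
tcp_pos: [0.2841, -0.0142, 0.2538]
ee_rot: [3.14, -0.089, -0.001]
contact_force: [0.5, -0.5, -0.2]
gripper_width: 0.0852
finger_force: 0.0
```

```bash
python3 -c "
from h import *
to(.447,-.02,.26)"
```

```text
t 7.75 tcp [ 0.2841 -0.0142  0.2538] off cm [16.29 -0.34 -0.63] z [-0.001 -0.001 -1.   ] yaw_y -93.2 q [ 0.19 -0.28 -0.29  2.32 -0.09  1.1  -1.67] w 0.0852 F [ 0.5 -0.5 -0.2]
```

Request:
apply_moves(targets=[{"fingers": 8.5, "offset": [-4, 0, 0], "twist": 0}, {"fingers": 8.5, "offset": [-8, 0, 0], "twist": 0}, {"fingers": 8.5, "offset": [-12, 0, 0], "twist": 0}, {"fingers": 8.5, "offset": [-14, 0, 0], "twist": 0}, {"fingers": 8.5, "offset": [-14, 0, 0], "twist": 0}])

```text
t: 8.38
tcp_pos: [0.1725, -0.014, 0.244]
ee_rot: [-3.112, 0.118, 0.096]
contact_force: [-0.3, -0.5, 0.6]
gripper_width: 0.0848
finger_force: 0.0
```

```bash
python3 -c "
from h import *
to(.447,-.02,.26)"
```

```text
t 8.38 tcp [ 0.1725 -0.014   0.244 ] off cm [27.26 -1.54 -3.28] z [-0.061  0.028 -0.998] yaw_y -94.4 q [ 0.04 -0.49 -0.15  2.46 -0.11  1.23 -1.7 ] w 0.0848 F [-0.3 -0.5  0.6]
```

Request:
apply_moves(targets=[{"fingers": 8.5, "offset": [0, 0, 0], "twist": 0}])

```text
t: 8.5
tcp_pos: [0.173, -0.0113, 0.2438]
ee_rot: [-3.109, 0.096, 0.097]
contact_force: [-0.1, 0.4, 0.7]
gripper_width: 0.0851
finger_force: 0.0
```

```bash
python3 -c "
from h import *
to(.447,-.02,.26)"
```

```text
t 8.5 tcp [ 0.173  -0.0113  0.2438] off cm [27.25 -0.88 -3.33] z [-0.061  0.031 -0.998] yaw_y -93.6 q [ 0.01 -0.49 -0.14  2.46 -0.11  1.23 -1.7 ] w 0.0851 F [-0.1  0.4  0.7]
```

Request:
apply_moves(targets=[{"fingers": 8.5, "offset": [5, 0, 0], "twist": 0}, {"fingers": 8.5, "offset": [10, 0, 0], "twist": 0}, {"fingers": 8.5, "offset": [10, 0, 0], "twist": 0}])

```text
t: 8.88
tcp_pos: [0.2754, -0.0162, 0.2372]
ee_rot: [-3.11, 0.09, 0.098]
contact_force: [-0.3, -0.1, 0.1]
gripper_width: 0.0852
finger_force: 0.0
```

```bash
python3 -c "
from h import *
to(.447,-.02,.26)"
```

```text
t 8.88 tcp [ 0.2754 -0.0162  0.2372] off cm [16.97 -0.69 -3.36] z [-0.062  0.031 -0.998] yaw_y -93.4 q [ 0.02 -0.24 -0.12  2.34 -0.07  1.11 -1.69] w 0.0852 F [-0.3 -0.1  0.1]
```

The tilt persists: the commanded pose is replaced by the one reached. I'm fitting a rough kinematic model from the logged poses so the slant can be planned.

```bash
cat > fit.py <<'E'
from h import *
import itertools
from scipy.optimize import least_squares
s=get_state()
# q, tcp, yaw_y deg, z
D=[([1.107,.426,.074,1.606,-.034,1.111,-.067],[.208,-.642,.231],-72,(0,-.0,-1)),
([.38,.23,-.23,1.88,.06,1.04,-1.18],[.5233,-.1586,.2317],-74.3,(.001,0,-1)),
([.13,.39,-.30,1.80,.14,.96,-1.53],[.608,.0025,.1706],-74.2,(.001,0,-1)),
([.10,.52,-.27,1.88,.20,.77,-1.57],[.6084,.0015,.0646],-74.3,(.002,0,-1)),
([.17,.12,-.28,2.14,.04,.89,-1.76],[.4445,-.0234,.183],-93.3,(-.001,0,-1)),
([.19,-.28,-.29,2.32,-.09,1.10,-1.67],[.2847,-.014,.2536],-93.2,(-.002,0,-1)),
([.04,-.49,-.15,2.46,-.11,1.23,-1.70],[.1725,-.014,.244],-94.4,(-.061,.028,-.998)),
([.01,-.49,-.14,2.46,-.11,1.23,-1.70],[.173,-.0113,.2438],-93.6,(-.061,.031,-.998)),
([.02,-.24,-.12,2.34,-.07,1.11,-1.69],[.2754,-.0162,.2372],-93.4,(-.062,.031,-.998))]
Q=np.array([d[0] for d in D]);P=np.array([d[1] for d in D])
Rs=[]
for d in D:
    z=np.array(d[3],float);z/=np.linalg.norm(z);y=np.array([np.cos(np.radians(d[2])),np.sin(np.radians(d[2])),0]);y-=z*(y@z);y/=np.linalg.norm(y);Rs.append(np.c_[np.cross(y,z),y,z])
Rs=R.from_matrix(np.array(Rs))
def fk(p,q,s):
    # p: d1,a1,L1,a3,L2,a5,Lt,psi0,psi7, a6, lateral b
    q=np.atleast_2d(q);n=len(q)
    Rm=R.from_euler('z',s[0]*q[:,0]+p[7]);x=np.zeros((n,3))
    def T(v): 
        nonlocal x; x=x+Rm.apply(np.tile(v,(n,1)))
    T([p[1],p[10],p[0]]);Rm=Rm*R.from_euler('y',q[:,1]);T([p[3],0,p[2]])
    Rm=Rm*R.from_euler('z',s[1]*q[:,2]);Rm=Rm*R.from_euler('y',q[:,3]);T([p[5],p[11],p[4]])
    Rm=Rm*R.from_euler('z',s[2]*q[:,4]);Rm=Rm*R.from_euler('y',q[:,5]);T([p[9],0,p[6]])
    Rm=Rm*R.from_euler('z',s[3]*q[:,6]+p[8]);return x,Rm
def res(p,s,Q,P,Rs):
    x,r=fk(p,Q,s);return np.r_[((x-P)/.004).ravel(),((r.inv()*Rs).as_rotvec()/.01).ravel(),(p[[1,3,5,9,10,11]]/.1)]
if __name__=='__main__':
    best=[]
    for s in itertools.product([1,-1],repeat=4):
        for p8 in (0,1.57,3.14,-1.57):
            for p7 in (0,1.57,-1.57):
                o=least_squares(res,[.35,0,.4,0,.4,0,.25,p7,p8,0,0,0],args=(s,Q,P,Rs));best.append((o.cost,s,o.x))
    best.sort(key=lambda b:b[0])
    for b in best[:12:3]: print(round(b[0],1),b[1],b[2].round(3))
    np.save('kin.npy',np.r_[best[0][1],best[0][2]])
    print(res(best[0][2],best[0][1],Q,P,Rs).round(1)[:54].reshape(2,-1,3))
E
python3 fit.py
```

```text
5.2 (-1, -1, -1, -1) [ 2.780e-01 -8.000e-03  5.500e-01  5.000e-03  4.810e-01 -1.000e-02
  3.440e-01  1.000e-03  1.573e+00 -1.100e-02 -3.300e-02 -3.100e-02]
5.2 (-1, -1, -1, -1) [ 2.780e-01 -8.000e-03  5.500e-01  5.000e-03  4.810e-01 -1.000e-02
  3.440e-01  1.000e-03  1.573e+00 -1.100e-02 -3.300e-02 -3.100e-02]
5.2 (-1, -1, -1, -1) [ 2.780e-01 -8.000e-03  5.500e-01  5.000e-03  4.810e-01 -1.000e-02
  3.440e-01  1.000e-03  1.573e+00 -1.100e-02 -3.300e-02 -3.100e-02]
5.2 (-1, -1, -1, -1) [ 2.780e-01 -8.000e-03  5.500e-01  5.000e-03  4.810e-01 -1.000e-02
  3.440e-01  1.000e-03  1.573e+00 -1.100e-02 -3.300e-02 -3.100e-02]
[[[ 0.1  0.3 -0.5]
  [-0.2 -0.5 -0.2]
  [ 0.9 -0.2  0.9]
  [-0.3  0.   0. ]
  [ 0.   0.5 -0.3]
  [-0.4  0.5  0. ]
  [ 0.3 -0.2  0.2]
  [ 0.3  0.   0.2]
  [-0.6 -0.3 -0.4]]

 [[-0.   0.  -0.1]
  [-0.1  0.2 -0.9]
  [ 0.3 -1.1 -0.8]
  [ 0.5  0.5  0.7]
  [-0.1  0.3  0.1]
  [-0.   0.6  0.4]
  [ 0.1  0.3 -0.2]
  [ 0.   0.3  0.5]
  [ 0.4  1.   0.2]]]
```

```bash
cat > ik.py <<'E'
from fit import *
k=np.load('kin.npy');SG=k[:4];KP=k[4:]
LO=np.array([-2.85,-.5,-1.23,.21,-1.02,.16,-2.73])+.03;HI=np.array([2.85,2.14,1.37,2.46,4.16,2.05,2.73])-.03
def ik(x,Rm,n=12,seed=0,q0=None):
    rg=np.random.default_rng(seed);best=None
    for i in range(n):
        q=rg.uniform(LO,HI) if (q0 is None or i>0) else np.clip(q0,LO+1e-3,HI-1e-3)
        def f(q):
            X,r=fk(KP,q,SG);return np.r_[(X[0]-x)*10,(Rm.inv()*r[0]).as_rotvec()*3]
        o=least_squares(f,q,bounds=(LO,HI))
        if best is None or o.cost<best.cost: best=o
        if best.cost<1e-5: break
    return best.cost,best.x
def slantR(az,s,flip=0,tw=0):
    # tool z = (sin s cos az, sin s sin az, -cos s); tool y horizontal
    z=np.array([np.sin(s)*np.cos(az),np.sin(s)*np.sin(az),-np.cos(s)])
    y=np.array([-np.sin(az),np.cos(az),0])*(-1 if flip else 1)
    return R.from_matrix(np.c_[np.cross(y,z),y,z])*R.from_euler('z',tw)
E
python3 - <<'E'
from ik import *
cup=np.array([.4465,-.0215,.004+.072])
car=np.array([.493,-.290,.0]);pl=np.array([.463,.297,.026])
for azd in (0,90,180,-90):
  for s in (.6,.85,1.1):
    for fl in (0,1):
      Rm=slantR(np.radians(azd)-.056,s,fl); z=Rm.as_matrix()[:,2]
      c,q=ik(cup+z*.019,Rm)
      out=[azd,s,fl,round(c,5)]
      if c<1e-4:
        out.append(q.round(2))
        for tw in (np.pi,-np.pi,2.5,-2.5):
          R2=Rm*R.from_euler('z',tw)
          a=R2.apply(Rm.inv().apply([0,0,1]))
          g=car+np.array([0,0,.15])-a*.02
          g[:2]=car[:2]-a[:2]*.03
          c2,q2=ik(g+z*.019,R2,q0=q); out.append((round(tw,1),round(c2,5),a.round(2)))
          c3,_=ik(pl+[0,0,.072]+z*.019,Rm,q0=q)
        out.append(('plate',round(c3,5)))
      print(*out)
E
```

```text
0 0.6 0 0.1284
0 0.6 1 0.185
0 0.85 0 0.51797
0 0.85 1 0.53244
0 1.1 0 1.14692
0 1.1 1 1.14692
90 0.6 0 0.0 [ 0.92  0.57 -0.75  2.17 -0.34  0.68 -2.68] (3.1, np.float64(0.0), array([-0.05, -0.93,  0.36])) (-3.1, np.float64(0.0), array([-0.05, -0.93,  0.36])) (2.5, np.float64(0.0), array([ 0.29, -0.86,  0.43])) (-2.5, np.float64(0.0), array([-0.38, -0.82,  0.43])) ('plate', np.float64(0.0))
90 0.6 1 0.0 [ 1.23  0.81 -1.18  2.15  0.21  0.7  -0.05] (3.1, np.float64(0.0), array([-0.05, -0.93,  0.36])) (-3.1, np.float64(0.0), array([-0.05, -0.93,  0.36])) (2.5, np.float64(0.0), array([ 0.29, -0.86,  0.43])) (-2.5, np.float64(0.0), array([-0.38, -0.82,  0.43])) ('plate', np.float64(0.0))
90 0.85 0 0.0 [ 0.33  0.58  0.1   2.16 -0.99  1.08 -1.97] (3.1, np.float64(0.0), array([-0.06, -0.99, -0.13])) (-3.1, np.float64(0.0), array([-0.06, -0.99, -0.13])) (2.5, np.float64(0.0), array([ 0.4 , -0.92, -0.02])) (-2.5, np.float64(0.0), array([-0.5 , -0.87, -0.02])) ('plate', np.float64(0.0))
90 0.85 1 0.0 [ 1.25  0.89 -1.07  2.11 -0.1   0.76  0.32] (3.1, np.float64(0.0), array([-0.06, -0.99, -0.13]))
[... 3652 characters left out ...]
0.4 ,  0.92, -0.02])) (-2.5, np.float64(0.0), array([ 0.5 ,  0.87, -0.02])) ('plate', np.float64(0.0))
-90 1.1 0 0.0 [ 0.13  1.03 -1.02  2.02  1.13  1.98 -1.65] (3.1, np.float64(0.0), array([ 0.05,  0.81, -0.59])) (-3.1, np.float64(0.0), array([ 0.05,  0.81, -0.59])) (2.5, np.float64(0.0), array([-0.49,  0.76, -0.43])) (-2.5, np.float64(0.0), array([ 0.57,  0.7 , -0.43])) ('plate', np.float64(0.0))
-90 1.1 1 0.0 [-0.77  0.74  0.17  2.1   0.72  1.24  1.9 ] (3.1, np.float64(0.0), array([ 0.05,  0.81, -0.59])) (-3.1, np.float64(0.0), array([ 0.05,  0.81, -0.59])) (2.5, np.float64(0.0), array([-0.49,  0.76, -0.43])) (-2.5, np.float64(0.0), array([ 0.57,  0.7 , -0.43])) ('plate', np.float64(0.0))
```

Request:
apply_moves(targets=[{"fingers": 8.5, "offset": [0, -4.5, -3], "twist": 0}, {"fingers": 8.5, "offset": [0, -10, -5], "twist": 0}, {"fingers": 8.5, "offset": [0, -15, -7], "twist": 0}, {"fingers": 8.5, "offset": [0, -20, -9], "twist": 0}, {"fingers": 8.5, "offset": [0, -25, -11], "twist": 0}])

```text
t: 9.5
tcp_pos: [0.2938, 0.2314, 0.3549]
ee_rot: [-3.11, 0.09, 0.095]
contact_force: [0.6, -0.5, 0.7]
gripper_width: 0.085
finger_force: 0.0
```

Request:
apply_moves(targets=[{"fingers": 8.5, "offset": [-2, -5, 0], "twist": 0}, {"fingers": 8.5, "offset": [-4, -10, 0], "twist": 0}, {"fingers": 8.5, "offset": [-6, -15, 0], "twist": 0}, {"fingers": 8.5, "offset": [-8, -20, 0], "twist": 0}, {"fingers": 8.5, "offset": [-10, -25, 0], "twist": 0}])

```text
t: 10.12
tcp_pos: [0.2464, 0.3914, 0.3614]
ee_rot: [-3.109, 0.087, 0.106]
contact_force: [0.7, 0.1, -0.5]
gripper_width: 0.0848
finger_force: 0.0
```

Request:
apply_moves(targets=[{"fingers": 8.5, "offset": [-2, -5, 0], "twist": -0.16}, {"fingers": 8.5, "offset": [-4, -10, 0], "twist": -0.32}, {"fingers": 8.5, "offset": [-6, -15, 0], "twist": -0.48}, {"fingers": 8.5, "offset": [-8, -20, 0], "twist": -0.64}, {"fingers": 8.5, "offset": [-10, -25, 0], "twist": -0.8}])

```text
t: 10.75
tcp_pos: [0.161, 0.6476, 0.3755]
ee_rot: [-2.873, -1.128, 0.079]
contact_force: [1.9, -0.1, 0.5]
gripper_width: 0.0847
finger_force: 0.0
```

Request:
apply_moves(targets=[{"fingers": 8.5, "offset": [0, 0, 0], "twist": -0.16}, {"fingers": 8.5, "offset": [0, 0, 0], "twist": -0.32}, {"fingers": 8.5, "offset": [0, 0, 0], "twist": -0.48}, {"fingers": 8.5, "offset": [0, 0, 0], "twist": -0.64}, {"fingers": 8.5, "offset": [0, 0, 0], "twist": -0.77}])

```text
t: 11.38
tcp_pos: [0.1616, 0.646, 0.3754]
ee_rot: [-2.228, -2.114, 0.042]
contact_force: [-0.4, -1.0, -0.2]
gripper_width: 0.085
finger_force: 0.0
```

```bash
cat > sim.py <<'E'
from ik import *
def step(q,x,Rm,w=.38,lam=.01):
    def f(v):
        X,r=fk(KP,v,SG);return np.r_[(X[0]-x),(Rm.inv()*r[0]).as_rotvec()*w,lam*(v-q)]
    lo,hi=LO-.02,HI+.02
    return least_squares(f,np.clip(q,lo+1e-4,hi-1e-4),bounds=(lo,hi)).x
def call(q,rows):
    x,r=fk(KP,q,SG);x=x[0];r=r[0]
    for off,tw in rows: q=step(q,x+r.apply(np.array(off)/100),r*R.from_euler('z',tw))
    return q
def show(q,t=''):
    x,r=fk(KP,q,SG);m=r[0].as_matrix();print(t,x[0].round(3),'z',m[:,2].round(3),'y',m[:,1].round(2),'q',q.round(2))
E
python3 - <<'E'
from sim import *
to(.1,.85,.35)
q=get_state()['joint_pos'];show(q)
for i in range(6):
    r=fk(KP,q,SG)[1][0]; o=r.inv().apply([.05*.1,.05,.01])*100
    q=call(q,[(o*j,0) for j in range(1,6)]);show(q,i)
E
```

```text
t 11.38 tcp [0.1616 0.646  0.3754] off cm [19.96 -7.01  3.6 ] z [-0.068  0.032 -0.997] yaw_y -3.0 q [-0.83  0.42 -0.78  1.41  0.22  1.4  -1.66] w 0.085 F [-0.4 -1.  -0.2]
 [0.159 0.639 0.371] z [-0.068  0.032 -0.997] y [ 1.   -0.05 -0.07] q [-0.83  0.42 -0.78  1.41  0.22  1.4  -1.66]
0 [0.184 0.888 0.421] z [-0.067  0.033 -0.997] y [ 1.   -0.05 -0.07] q [-1.32  0.94 -0.59  0.3   0.43  1.91 -1.57]
1 [0.185 1.022 0.413] z [-0.011  0.335 -0.942] y [ 1.   -0.06 -0.03] q [-1.51  1.08  1.    0.22 -1.01  1.61 -1.39]
2 [0.186 1.145 0.409] z [ 0.042  0.61  -0.791] y [ 1.   -0.07 -0.  ] q [-1.53  1.14  0.97  0.22 -1.01  1.22 -1.41]
3 [0.187 1.244 0.409] z [ 0.084  0.813 -0.576] y [ 1.   -0.09  0.01] q [-1.54  1.22  0.95  0.22 -1.01  0.84 -1.41]
4 [0.184 1.305 0.412] z [ 0.112  0.929 -0.353] y [ 0.99 -0.11  0.02] q [-1.55  1.29  0.91  0.22 -1.01  0.51 -1.4 ]
5 [0.178 1.332 0.419] z [ 0.126  0.976 -0.18 ] y [ 0.99 -0.12  0.03] q [-1.56  1.34  0.87  0.22 -1.01  0.27 -1.37]
```

Request:
apply_moves(targets=[{"fingers": 8.5, "offset": [5, 0.3, -1], "twist": 0}, {"fingers": 8.5, "offset": [10, 0.6, -2], "twist": 0}, {"fingers": 8.5, "offset": [15, 0.9, -3], "twist": 0}, {"fingers": 8.5, "offset": [20, 1.2, -4], "twist": 0}, {"fingers": 8.5, "offset": [25, 1.5, -4], "twist": 0}])

```text
t: 12.0
tcp_pos: [0.194, 0.8792, 0.4224]
ee_rot: [-2.231, -2.108, 0.041]
contact_force: [0.2, 0.3, 0.6]
gripper_width: 0.0851
finger_force: 0.0
```

Request:
apply_moves(targets=[{"fingers": 8.5, "offset": [5, 0.3, 0], "twist": 0}, {"fingers": 8.5, "offset": [10, 0.6, 0], "twist": 0}, {"fingers": 8.5, "offset": [15, 0.9, 0], "twist": 0}, {"fingers": 8.5, "offset": [20, 1.2, 0], "twist": 0}, {"fingers": 8.5, "offset": [25, 1.5, 0], "twist": 0}])

```text
t: 12.62
tcp_pos: [0.185, 0.8962, 0.4282]
ee_rot: [-2.261, -2.133, 0.073]
contact_force: [-14.6, 5.2, 3.7]
gripper_width: 0.085
finger_force: 0.0
```

Run:
```python
from sim import *
q=get_state()['joint_pos'];show(q);to(.1,1.2,.4)
```

```text
[0.192 0.881 0.413] z [-0.057 -0.008 -0.998] y [ 1.   -0.06 -0.06] q [-1.29  1.02 -1.23  0.21  1.05  2.05 -1.6 ]
t 12.62 tcp [0.185  0.8962 0.4282] off cm [ 29.87 -10.09   3.04] z [-0.057 -0.008 -0.998] yaw_y -3.4 q [-1.29  1.02 -1.23  0.21  1.05  2.05 -1.6 ] w 0.085 F [-14.6   5.2   3.7]
```

Request:
apply_moves(targets=[{"fingers": 8.5, "offset": [6, 0.3, 3], "twist": 0}, {"fingers": 8.5, "offset": [12, 0.6, 6], "twist": 0}, {"fingers": 8.5, "offset": [18, 0.9, 9], "twist": 0}, {"fingers": 8.5, "offset": [24, 1.2, 12], "twist": 0}, {"fingers": 8.5, "offset": [28, 1.5, 12], "twist": 0}])

```text
t: 13.25
tcp_pos: [0.1711, 0.907, 0.3751]
ee_rot: [2.273, 2.15, -0.13]
contact_force: [-0.1, 0.2, 0.3]
gripper_width: 0.085
finger_force: 0.0
```

Run:
```python
from sim import *
q=get_state()['joint_pos'];show(q);to(.1,1.2,.4)
```

```text
[0.178 0.892 0.36 ] z [-0.053 -0.065 -0.996] y [ 1.   -0.06 -0.05] q [-1.31  1.08 -1.23  0.21  1.07  2.05 -1.61]
t 13.25 tcp [0.1711 0.907  0.3751] off cm [28.64 -8.89 -4.  ] z [-0.053 -0.065 -0.996] yaw_y -3.3 q [-1.31  1.08 -1.23  0.21  1.07  2.05 -1.61] w 0.085 F [-0.1  0.2  0.3]
```

Request:
apply_moves(targets=[{"fingers": 8.5, "offset": [-5, -1, 1], "twist": 0}, {"fingers": 8.5, "offset": [-10, -2, 3], "twist": 0}, {"fingers": 8.5, "offset": [-15, -3, 7], "twist": 0}, {"fingers": 8.5, "offset": [-20, -4, 10], "twist": 0}, {"fingers": 8.5, "offset": [-20, -4, 10], "twist": 0}])

```text
t: 13.88
tcp_pos: [0.1199, 0.7197, 0.3001]
ee_rot: [2.275, 2.148, -0.129]
contact_force: [-0.4, 1.9, 1.1]
gripper_width: 0.085
finger_force: 0.0
```

Run:
```python
from sim import *
q=get_state()['joint_pos'];show(q);to(.1,1.2,.4)
```

```text
[0.12  0.71  0.293] z [-0.053 -0.064 -0.997] y [ 1.   -0.06 -0.05] q [-0.83  0.78 -1.2   1.26  0.65  1.58 -1.99]
t 13.88 tcp [0.1199 0.7197 0.3001] off cm [ 47.07  -5.31 -12.93] z [-0.053 -0.064 -0.997] yaw_y -3.4 q [-0.83  0.78 -1.2   1.26  0.65  1.58 -1.99] w 0.085 F [-0.4  1.9  1.1]
```

```bash
cat > dls.py <<'E'
from ik import *
LO2=np.array([-2.85,-.5,-1.23,.21,-1.02,.16,-2.73]);HI2=np.array([2.85,2.14,1.37,2.46,4.16,2.05,2.73])
VM=.7*np.array([1.89,1.89,2.39,2.39,3.01,3.01,3.01])/8
def err(q,x,Rm,w):
    X,r=fk(KP,q,SG);return np.r_[x-X[0],(Rm*r[0].inv()).as_rotvec()*w]
def jac(q,w,h=1e-5):
    X,r=fk(KP,np.vstack([q,q+np.eye(7)*h]),SG)
    return np.vstack([((X[1:]-X[0])/h).T,((r[1:]*r[0].inv()).as_rotvec()*w/h).T])
def dstep(q,x,Rm,w,lam,N,freeze=False,best=False):
    q0=q.copy();bq,bc=q,1e9
    for _ in range(N):
        e=err(q,x,Rm,w)
        J=jac(q,w)
        dq=J.T@np.linalg.solve(J@J.T+lam**2*np.eye(6),e)
        if freeze:
            for _ in range(4):
                bad=((q+dq>HI2)&(dq>0)&(q>=HI2-1e-6))|((q+dq<LO2)&(dq<0)&(q<=LO2+1e-6))
                if not bad.any(): break
                J[:,bad]=0;dq=J.T@np.linalg.solve(J@J.T+lam**2*np.eye(6),e)
        q=np.clip(q+dq,LO2,HI2)
    return q0+np.clip(q-q0,-VM,VM) if True else q
def dcall(q,rows,w=.38,lam=.05,N=20,**k):
    x,r=fk(KP,q,SG);x=x[0];r=r[0]
    for off,tw in rows: q=dstep(q,x+r.apply(np.array(off)/100),r*R.from_euler('z',tw),w,lam,N,**k)
    return q
def show(q,t=''):
    x,r=fk(KP,q,SG);m=r[0].as_matrix();print(t,x[0].round(3),'z',m[:,2].round(3),'y',m[:,1].round(2),'q',q.round(2))
E
python3 - <<'E'
from dls import *
A=[((-4,0,0),0),((-8,0,0),0),((-12,0,0),0),((-14,0,0),0),((-14,0,0),0)]
B1=[((5*i,.3*i,-min(i,4)),0) for i in range(1,6)];B2=[((5*i,.3*i,0),0) for i in range(1,6)]
B3=[((6,.3,3),0),((12,.6,6),0),((18,.9,9),0),((24,1.2,12),0),((28,1.5,12),0)]
C=[((-5,-1,1),0),((-10,-2,3),0),((-15,-3,7),0),((-20,-4,10),0),((-20,-4,10),0)]
print('want A [.04,-.49,-.15,2.46,-.11,1.23,-1.70] z -.061 .028; B2 [-1.29  1.02 -1.23  0.21  1.05  2.05 -1.6 ] B3[-1.31,1.08,-1.23,.21,1.07,2.05,-1.61] C[-.83,.78,-1.2,1.26,.65,1.58,-1.99]')
for kw in [dict(w=w,lam=l,N=n,freeze=f) for w in (.3,1) for l in (.02,.1) for n in (3,50) for f in (False,True)]:
    print(kw)
    show(dcall(np.array([.19,-.28,-.29,2.32,-.09,1.10,-1.67]),A,**kw),'A')
    q=np.array([-.83,.42,-.78,1.41,.22,1.4,-1.66])
    for n,r in (('B1',B1),('B2',B2),('B3',B3),('C',C)):
        q=dcall(q,r,**kw)
        if n!='B1': show(q,n)
E
```

```text
want A [.04,-.49,-.15,2.46,-.11,1.23,-1.70] z -.061 .028; B2 [-1.29  1.02 -1.23  0.21  1.05  2.05 -1.6 ] B3[-1.31,1.08,-1.23,.21,1.07,2.05,-1.61] C[-.83,.78,-1.2,1.26,.65,1.58,-1.99]
{'w': 0.3, 'lam': 0.02, 'N': 3, 'freeze': False}
A [ 0.153 -0.001  0.245] z [-0.109  0.024 -0.994] y [-0.05 -1.   -0.02] q [ 0.17 -0.5  -0.28  2.46 -0.17  1.28 -1.62]
B2 [0.106 0.839 0.018] z [-0.068 -0.529 -0.846] y [ 1.   -0.02 -0.07] q [-1.51  1.44  0.06  0.21 -0.09  2.05 -1.51]
B3 [ 0.171  0.501 -0.437] z [-0.29  -0.882 -0.373] y [ 0.82 -0.43  0.37] q [-1.37  2.1   0.52  0.21 -0.58  2.05 -1.97]
C [ 0.009  0.409 -0.324] z [-0.281 -0.874 -0.397] y [ 0.83 -0.43  0.35] q [-1.77  1.63  0.4   1.26 -0.62  1.58 -1.77]
{'w': 0.3, 'lam': 0.02, 'N': 3, 'freeze': True}
A [ 0.162 -0.005  0.245] z [-0.082  0.003 -0.997] y [-0.05 -1.    0.  ] q [ 0.15 -0.5  -0.28  2.46 -0.15  1.25 -1.65]
B2 [0.067 1.043 0.274] z [-0.058  0.209 -0.976] y [ 0.98  0.18 -0.02] q [-1.5   1.15 -0.49  0.21  0.41  1.6  -1.43]
B3 [-0.09   1.205  0.165] z [-0.303  0.54  -0.785] y [ 0.95  0.22 -0.22] q [-1.66  1.36  0.55  0.21 -0.91  1.04 -1.
[... 6639 characters left out ...]
[ 0.74 -0.67 -0.08] q [-1.3   1.73  0.65  0.21 -1.02  2.02 -1.89]
C [ 0.02   0.652 -0.091] z [-0.519 -0.498 -0.694] y [ 0.76 -0.64 -0.11] q [-1.74  1.27  0.65  1.26 -0.94  1.68 -1.53]
{'w': 1, 'lam': 0.1, 'N': 50, 'freeze': True}
A [ 0.183 -0.006  0.244] z [-0.022  0.001 -1.   ] y [-0.05 -1.    0.  ] q [ 0.18 -0.5  -0.29  2.46 -0.15  1.19 -1.64]
B2 [0.145 0.902 0.302] z [-0.041 -0.128 -0.991] y [ 1.    0.01 -0.04] q [-1.36  1.14 -1.23  0.21  1.1   2.05 -1.57]
B3 [-0.051  0.975  0.088] z [-0.338 -0.131 -0.932] y [ 0.91  0.19 -0.36] q [-1.55  1.34 -0.18  0.21 -0.17  1.71 -1.4 ]
C [-0.069  0.829  0.063] z [-0.345 -0.019 -0.938] y [ 0.92  0.21 -0.34] q [-1.42  0.88 -0.31  1.26 -0.13  1.04 -1.34]
```

Run:
```python
from dls import *
q0=get_state()['joint_pos']
for kw in (dict(w=1,lam=.05,N=30,freeze=True),dict(w=.38,lam=.05,N=30,freeze=True)):
    q=q0
    for i in range(5):
        r=fk(KP,q,SG)[1][0]; o=r.inv().apply([0,0,.055])*100
        q=dcall(q,[(o*j,0) for j in range(1,6)],**kw);show(q,i)
```

```text
0 [0.064 0.707 0.587] z [-0.121 -0.042 -0.992] y [ 0.99  0.05 -0.12] q [-1.16  0.63 -0.98  0.65  0.43  2.05 -1.77]
1 [0.027 0.637 0.692] z [-0.137  0.035 -0.99 ] y [ 0.99  0.09 -0.13] q [-1.58  0.38  0.06  0.67 -0.18  2.05 -1.53]
2 [0.005 0.58  0.759] z [-0.145  0.13  -0.981] y [ 0.99  0.09 -0.13] q [-1.62  0.26  0.06  0.7  -0.18  2.05 -1.58]
3 [-0.017  0.538  0.816] z [-0.157  0.226 -0.961] y [ 0.99  0.09 -0.14] q [-1.68  0.17  0.09  0.68 -0.19  2.05 -1.64]
4 [-0.037  0.506  0.868] z [-0.173  0.319 -0.932] y [ 0.98  0.09 -0.15] q [-1.8   0.12  0.17  0.63 -0.2   2.05 -1.69]
0 [0.064 0.707 0.587] z [-0.12  -0.042 -0.992] y [ 0.99  0.05 -0.12] q [-1.16  0.63 -0.98  0.65  0.44  2.05 -1.77]
1 [0.005 0.666 0.772] z [-0.191  0.22  -0.957] y [ 0.97  0.16 -0.16] q [-1.58  0.42  0.06  0.44 -0.26  2.05 -1.53]
2 [-0.021  0.611  0.923] z [-0.255  0.485 -0.836] y [ 0.96  0.2  -0.18] q [-1.65  0.37  0.46  0.21 -0.65  2.05 -1.56]
3 [-0.031  0.565  1.054] z [-0.284  0.736 -0.615] y [ 0.96  0.21 -0.19] q [-1.77  0.26  0.94  0.21 -1.02  1.87 -1.57]
4 [-0.041  0.532  1.186] z [-0.293  0.905 -0.309] y [ 0.95  0.24 -0.21] q [-1.91  0.17  1.06  0.21 -1.02  1.61 -1.61]
```

Request:
apply_moves(targets=[{"fingers": 8.5, "offset": [0, 0, -5], "twist": 0}, {"fingers": 8.5, "offset": [0, 0, -10], "twist": 0}, {"fingers": 8.5, "offset": [0, 0, -15], "twist": 0}, {"fingers": 8.5, "offset": [0, 0, -20], "twist": 0}, {"fingers": 8.5, "offset": [0, 0, -26], "twist": 0}])

```text
t: 14.5
tcp_pos: [0.1342, 0.7386, 0.5601]
ee_rot: [2.273, 2.151, -0.132]
contact_force: [7.6, -54.6, -1.1]
gripper_width: 0.0848
finger_force: 0.0
```

Run:
```python
from dls import *
q=get_state()['joint_pos'];show(q);to(.1,.8,.9)
```

```text
[0.136 0.725 0.547] z [-0.054 -0.064 -0.996] y [ 1.   -0.06 -0.05] q [-1.12  0.68 -0.97  0.64  0.54  2.05 -1.78]
t 14.5 tcp [0.1342 0.7386 0.5601] off cm [  3.65  -5.49 -34.08] z [-0.055 -0.064 -0.996] yaw_y -3.3 q [-1.12  0.68 -0.97  0.64  0.54  2.05 -1.78] w 0.0848 F [  7.6 -54.6  -1.1]
```

Request:
apply_moves(targets=[{"fingers": 8.5, "offset": [0.5, 0, -3], "twist": 0}, {"fingers": 8.5, "offset": [1, 0, -6], "twist": 0}, {"fingers": 8.5, "offset": [1.5, 0, -9], "twist": 0}, {"fingers": 8.5, "offset": [2, 0, -12], "twist": 0}, {"fingers": 8.5, "offset": [2.5, 0, -15], "twist": 0}])

```text
t: 15.12
tcp_pos: [0.141, 0.7448, 0.5823]
ee_rot: [2.276, 2.136, -0.149]
contact_force: [-0.6, 0.9, -0.7]
gripper_width: 0.0848
finger_force: 0.0
```

Run:
```python
from dls import *
q=get_state()['joint_pos'];show(q);to(.1,.8,.9)
```

```text
[0.138 0.734 0.568] z [-0.058 -0.077 -0.995] y [ 1.   -0.07 -0.05] q [-1.47  0.64  0.08  0.54 -0.1   2.05 -1.51]
t 15.12 tcp [0.141  0.7448 0.5823] off cm [  2.67  -6.12 -31.81] z [-0.058 -0.077 -0.995] yaw_y -3.7 q [-1.47  0.64  0.08  0.54 -0.1   2.05 -1.51] w 0.0848 F [-0.6  0.9 -0.7]
```

Request:
apply_moves(targets=[{"fingers": 8.5, "offset": [1, 0, -4], "twist": 0}, {"fingers": 8.5, "offset": [2, 0, -8], "twist": 0}, {"fingers": 8.5, "offset": [3, 0, -12], "twist": 0}, {"fingers": 8.5, "offset": [4, 0, -16], "twist": 0}, {"fingers": 8.5, "offset": [5, 0, -20], "twist": 0}])

```text
t: 15.75
tcp_pos: [0.1542, 0.8194, 0.6526]
ee_rot: [-2.194, -2.023, -0.155]
contact_force: [-130.7, 53.2, 53.2]
gripper_width: 0.0849
finger_force: 0.0
```

Run:
```python
from dls import *
q=get_state()['joint_pos'];show(q);to(.1,.8,.9)
```

```text
[0.147 0.815 0.631] z [-0.028  0.182 -0.983] y [ 1.   -0.08 -0.04] q [-1.54  0.81  1.09  0.21 -1.02  2.05 -1.43]
t 15.75 tcp [0.1542 0.8194 0.6526] off cm [  2.07  -6.29 -24.52] z [-0.027  0.182 -0.983] yaw_y -4.4 q [-1.54  0.81  1.09  0.21 -1.02  2.05 -1.43] w 0.0849 F [-130.7   53.2   53.2]
```

Request:
apply_moves(targets=[{"fingers": 8.5, "offset": [0, 0, 0], "twist": 0}, {"fingers": 8.5, "offset": [0, 0, -1.5], "twist": 0}, {"fingers": 8.5, "offset": [0, 0, -3], "twist": 0}, {"fingers": 8.5, "offset": [0, 0, -5], "twist": 0}, {"fingers": 8.5, "offset": [0, 0, -7], "twist": 0}])

```text
t: 16.38
tcp_pos: [0.1517, 0.799, 0.695]
ee_rot: [-2.164, -1.999, -0.207]
contact_force: [-0.3, 0.1, 0.2]
gripper_width: 0.0848
finger_force: 0.0
```

Run:
```python
from dls import *
s=get_state();q=s['joint_pos'];show(q);to(.1,.8,.9);print(s.keys())
```

```text
[0.145 0.795 0.674] z [-0.026  0.232 -0.972] y [ 1.   -0.07 -0.04] q [-1.54  0.76  1.09  0.21 -1.02  2.05 -1.43]
t 16.38 tcp [0.1517 0.799  0.695 ] off cm [  4.36  -6.05 -19.79] z [-0.025  0.232 -0.972] yaw_y -4.2 q [-1.54  0.76  1.09  0.21 -1.02  2.05 -1.43] w 0.0848 F [-0.3  0.1  0.2]
dict_keys(['t', 'joint_pos', 'joint_vel', 'tau', 'tcp_pos', 'ee_rot', 'contact_force', 'wrist_torque', 'finger_force', 'gripper_width'])
```

Request:
apply_moves(targets=[{"fingers": 8.5, "offset": [0, 0, -4], "twist": 0}, {"fingers": 8.5, "offset": [0, 0, -9], "twist": 0}, {"fingers": 8.5, "offset": [0, 0, -14], "twist": 0}, {"fingers": 8.5, "offset": [0, 0, -19], "twist": 0}, {"fingers": 8.5, "offset": [0, 0, -24], "twist": 0}])

```text
t: 17.0
tcp_pos: [0.1504, 0.7497, 0.7798]
ee_rot: [-2.11, -1.94, -0.323]
contact_force: [-0.3, 0.7, -0.2]
gripper_width: 0.0849
finger_force: 0.0
```

Run:
```python
from dls import *
s=get_state();q=s['joint_pos'];show(q);to(.1,.8,.9)
```

```text
[0.144 0.748 0.759] z [-0.01   0.334 -0.942] y [ 1.   -0.08 -0.04] q [-1.55  0.65  1.11  0.21 -1.02  2.05 -1.43]
t 17.0 tcp [0.1504 0.7497 0.7798] off cm [ 8.29 -5.86 -9.6 ] z [-0.01   0.334 -0.942] yaw_y -4.4 q [-1.55  0.65  1.11  0.21 -1.02  2.05 -1.43] w 0.0849 F [-0.3  0.7 -0.2]
```

Request:
apply_moves(targets=[{"fingers": 8.5, "offset": [0, 0, -5], "twist": 0}, {"fingers": 8.5, "offset": [0, 0, -11], "twist": 0}, {"fingers": 8.5, "offset": [0, 0, -17], "twist": 0}, {"fingers": 8.5, "offset": [0, 0, -23], "twist": 0}, {"fingers": 8.5, "offset": [0, 0, -29], "twist": 0}])

```text
t: 17.62
tcp_pos: [0.1476, 0.6886, 0.8626]
ee_rot: [-2.048, -1.877, -0.439]
contact_force: [-0.4, 0.7, -0.1]
gripper_width: 0.0851
finger_force: 0.0
```

Request:
apply_moves(targets=[{"fingers": 8.5, "offset": [0, 0, -5], "twist": 0}, {"fingers": 8.5, "offset": [0, 0, -11], "twist": 0}, {"fingers": 8.5, "offset": [0, 0, -17], "twist": 0}, {"fingers": 8.5, "offset": [0, 0, -23], "twist": 0}, {"fingers": 8.5, "offset": [0, 0, -29], "twist": 0}])

```text
t: 18.25
tcp_pos: [0.144, 0.6188, 0.9379]
ee_rot: [-1.982, -1.812, -0.549]
contact_force: [0.2, -0.4, -0.9]
gripper_width: 0.085
finger_force: 0.0
```

Run:
```python
from dls import *
s=get_state();q=s['joint_pos'];show(q);to(.1,.8,.9)
```

```text
[0.138 0.62  0.919] z [ 0.02   0.536 -0.844] y [ 1.   -0.08 -0.03] q [-1.57  0.43  1.16  0.21 -1.02  2.05 -1.43]
t 18.25 tcp [0.144  0.6188 0.9379] off cm [12.83 -5.76 12.83] z [ 0.02   0.536 -0.844] yaw_y -4.7 q [-1.57  0.43  1.16  0.21 -1.02  2.05 -1.43] w 0.085 F [ 0.2 -0.4 -0.9]
```

Request:
apply_moves(targets=[{"fingers": 8.5, "offset": [0, 0, -5], "twist": 0}, {"fingers": 8.5, "offset": [0, 0, -11], "twist": 0}, {"fingers": 8.5, "offset": [0, 0, -17], "twist": 0}, {"fingers": 8.5, "offset": [0, 0, -23], "twist": 0}, {"fingers": 8.5, "offset": [0, 0, -30], "twist": 0}])

```text
t: 18.88
tcp_pos: [0.1404, 0.5409, 1.0047]
ee_rot: [-1.914, -1.743, -0.653]
contact_force: [-0.3, -0.7, 0.3]
gripper_width: 0.0852
finger_force: 0.0
```

Request:
apply_moves(targets=[{"fingers": 8.5, "offset": [0, 0, -5], "twist": 0}, {"fingers": 8.5, "offset": [0, 0, -11], "twist": 0}, {"fingers": 8.5, "offset": [0, 0, -17], "twist": 0}, {"fingers": 8.5, "offset": [0, 0, -23], "twist": 0}, {"fingers": 8.5, "offset": [0, 0, -30], "twist": 0}])

```text
t: 19.5
tcp_pos: [0.1383, 0.4566, 1.0619]
ee_rot: [-1.842, -1.673, -0.75]
contact_force: [0.0, 0.2, 0.0]
gripper_width: 0.0847
finger_force: 0.0
```

Request:
apply_moves(targets=[{"fingers": 8.5, "offset": [0, 0, -5], "twist": 0}, {"fingers": 8.5, "offset": [0, 0, -11], "twist": 0}, {"fingers": 8.5, "offset": [0, 0, -17], "twist": 0}, {"fingers": 8.5, "offset": [0, 0, -23], "twist": 0}, {"fingers": 8.5, "offset": [0, 0, -30], "twist": 0}])

```text
t: 20.12
tcp_pos: [0.1433, 0.3689, 1.107]
ee_rot: [-1.769, -1.604, -0.838]
contact_force: [0.4, -0.7, 0.5]
gripper_width: 0.0847
finger_force: 0.0
```

Request:
apply_moves(targets=[{"fingers": 8.5, "offset": [0, 0, -5], "twist": 0}, {"fingers": 8.5, "offset": [0, 0, -11], "twist": 0}, {"fingers": 8.5, "offset": [0, 0, -17], "twist": 0}, {"fingers": 8.5, "offset": [0, 0, -23], "twist": 0}, {"fingers": 8.5, "offset": [0, 0, -30], "twist": 0}])

```text
t: 20.75
tcp_pos: [0.1561, 0.3036, 1.1201]
ee_rot: [-1.745, -1.568, -0.857]
contact_force: [0.8, 1.2, -0.6]
gripper_width: 0.0853
finger_force: 0.0
```

Run:
```python
from dls import *
s=get_state();q=s['joint_pos'];show(q);to(.1,.8,.9)
```

```text
[0.149 0.306 1.106] z [ 0.054  0.807 -0.588] y [ 1.   -0.09 -0.03] q [-1.19  0.01  0.6   0.21 -0.81  2.05 -1.42]
t 20.75 tcp [0.1561 0.3036 1.1201] off cm [10.73 -9.38 52.7 ] z [ 0.055  0.807 -0.588] yaw_y -5.2 q [-1.19  0.01  0.6   0.21 -0.81  2.05 -1.42] w 0.0853 F [ 0.8  1.2 -0.6]
```

Request:
apply_moves(targets=[{"fingers": 8.5, "offset": [3, 0, -4], "twist": 0}, {"fingers": 8.5, "offset": [7, 0, -8], "twist": 0}, {"fingers": 8.5, "offset": [11, 0, -12], "twist": 0}, {"fingers": 8.5, "offset": [15, 0, -16], "twist": 0}, {"fingers": 8.5, "offset": [19, 0, -20], "twist": 0}])

```text
t: 21.38
tcp_pos: [0.147, 0.2685, 1.1348]
ee_rot: [-1.717, -1.537, -0.894]
contact_force: [-0.6, 0.3, -0.5]
gripper_width: 0.085
finger_force: 0.0
```

Run:
```python
from dls import *
s=get_state();q=s['joint_pos'];show(q);to(.1,.8,.9)
```

```text
[0.142 0.272 1.121] z [ 0.061  0.832 -0.551] y [ 1.   -0.09 -0.03] q [-1.44 -0.05  0.77  0.21 -0.74  2.05 -1.43]
t 21.38 tcp [0.147  0.2685 1.1348] off cm [ 9.09 -8.98 56.88] z [ 0.062  0.832 -0.551] yaw_y -5.4 q [-1.44 -0.05  0.77  0.21 -0.74  2.05 -1.43] w 0.085 F [-0.6  0.3 -0.5]
```

Request:
apply_moves(targets=[{"fingers": 8.5, "offset": [3, 0, -5], "twist": 0}, {"fingers": 8.5, "offset": [6, 0, -10], "twist": 0}, {"fingers": 8.5, "offset": [9, 0, -15], "twist": 0}, {"fingers": 8.5, "offset": [12, 0, -20], "twist": 0}, {"fingers": 8.5, "offset": [16, 0, -26], "twist": 0}])

```text
t: 22.0
tcp_pos: [0.1292, 0.2087, 1.1509]
ee_rot: [-1.677, -1.498, -0.942]
contact_force: [-0.9, 0.5, -0.9]
gripper_width: 0.085
finger_force: 0.0
```

Request:
apply_moves(targets=[{"fingers": 8.5, "offset": [3, 0, -5], "twist": 0}, {"fingers": 8.5, "offset": [6, 0, -10], "twist": 0}, {"fingers": 8.5, "offset": [9, 0, -15], "twist": 0}, {"fingers": 8.5, "offset": [12, 0, -20], "twist": 0}, {"fingers": 8.5, "offset": [16, 0, -26], "twist": 0}])

```text
t: 22.62
tcp_pos: [0.113, 0.1531, 1.1639]
ee_rot: [-1.637, -1.455, -0.991]
contact_force: [0.3, -0.2, 0.5]
gripper_width: 0.0853
finger_force: 0.0
```

Run:
```python
from sim import *
from dls import dcall
s=get_state();q=s['joint_pos'];show(q);to(.1,.8,.9)
# plan: back to mid, then over mat with continuous IK
r=fk(KP,q,SG)[1][0]; z=r.as_matrix()[:,2]
print('s',np.arccos(-z[2]),'az',np.degrees(np.arctan2(z[1],z[0])))
x0=fk(KP,q,SG)[0][0]
pre=np.array([.4465,-.0215,.076])+.019*z-.13*z+[0,0,.1]
for via in ([x0,np.array([.3,.35,.7]),np.array([.45,.1,.45]),pre],[x0,np.array([.5,.3,.6]),pre],[x0,pre]):
    qq=q.copy();mx=0
    for a,b in zip(via,via[1:]):
        n=int(np.linalg.norm(b-a)/.05)+1
        for i in range(1,n+1):
            qn=step(qq,a+(b-a)*i/n,r,w=.4,lam=.003);mx=max(mx,abs(qn-qq).max());qq=qn
    show(qq,('end',round(mx,2)))
```

```text
[0.109 0.154 1.151] z [ 0.08   0.892 -0.444] y [ 0.99 -0.1  -0.03] q [-1.42 -0.2   0.46  0.21 -0.46  2.05 -1.49]
t 22.62 tcp [0.113  0.1531 1.1639] off cm [ 4.73 -7.31 69.33] z [ 0.082  0.892 -0.444] yaw_y -5.9 q [-1.42 -0.2   0.46  0.21 -0.46  2.05 -1.49] w 0.0853 F [ 0.3 -0.2  0.5]
s 1.1105364616755362 az 84.84971594740246
('end', np.float64(1.12)) [ 0.438 -0.121  0.225] z [ 0.08   0.892 -0.444] y [ 0.99 -0.1  -0.03] q [ 0.52  0.53  0.23  1.95 -0.88  1.62  1.07]
('end', np.float64(0.4)) [ 0.37  -0.05   0.308] z [ 0.225  0.75  -0.622] y [ 0.97 -0.24  0.06] q [-0.94 -0.49  1.36  2.26 -0.47  1.12  0.39]
('end', np.float64(0.41)) [ 0.438 -0.121  0.225] z [ 0.08   0.892 -0.444] y [ 0.99 -0.1  -0.03] q [ 0.1   0.67  0.81  1.97 -1.01  1.86  1.29]
```

```bash
cat > path.py <<'E'
from dls import *
def track(q,via,r,tw=0,stepm=.05,**kw):
    mx=0;me=0;tr=[]
    k=dict(w=.5,lam=.02,N=15,freeze=True);k.update(kw)
    n_tot=sum(int(np.linalg.norm(np.subtract(b,a))/stepm)+1 for a,b in zip(via,via[1:]));c=0
    for a,b in zip(via,via[1:]):
        a=np.array(a);b=np.array(b);n=int(np.linalg.norm(b-a)/stepm)+1
        for i in range(1,n+1):
            c+=1
            x=a+(b-a)*i/n;Rm=r*R.from_euler('z',tw*c/n_tot)
            qn=dstep(q,x,Rm,**k);mx=max(mx,abs(qn-q).max());q=qn
            e=err(q,x,Rm,1);me=max(me,np.linalg.norm(e[:3]),np.linalg.norm(e[3:]));tr.append(q)
    return q,mx,me,np.array(tr)
E
python3 - <<'E'
from path import *
s=get_state();q=s['joint_pos'];X,r=fk(KP,q,SG);x0=X[0];r=r[0];z=r.as_matrix()[:,2]
pre=np.array([.4465,-.0215,.076])+.019*z-.13*z+[0,0,.08]
import itertools
res_=[]
for v1 in itertools.product((.15,.3,.45),(.1,.3,.5,.7),(.6,.8)):
  for v2 in itertools.product((.3,.45,.55),(-.1,.1,.3),(.3,.45,.6)):
    qe,mx,me,tr=track(q,[x0,v1,v2,pre],r,stepm=.08,N=8)
    mg=np.minimum(tr[8:]-LO2,HI2-tr[8:]).min()
    res_.append((round(me,3),round(mx,2),round(mg,2),v1,v2,qe.round(2)))
res_.sort(key=lambda a:a[0]+.05*a[1]-.05*max(a[2],0))
for a in res_[:8]: print(*a)
E
```

```text
0.232 0.24 0.0 (0.45, 0.7, 0.8) (0.3, -0.1, 0.3) [-0.95 -0.5   1.37  2.28 -0.49  1.15  0.41]
0.232 0.24 0.0 (0.45, 0.7, 0.8) (0.3, -0.1, 0.45) [-0.95 -0.5   1.37  2.28 -0.49  1.15  0.41]
0.232 0.24 0.0 (0.45, 0.7, 0.8) (0.3, -0.1, 0.6) [-0.95 -0.5   1.37  2.28 -0.49  1.15  0.41]
0.232 0.24 0.0 (0.45, 0.7, 0.8) (0.3, 0.1, 0.45) [-0.95 -0.5   1.37  2.28 -0.49  1.15  0.41]
0.232 0.24 0.0 (0.45, 0.7, 0.8) (0.3, 0.3, 0.3) [-0.95 -0.5   1.37  2.28 -0.49  1.15  0.41]
0.232 0.24 0.0 (0.45, 0.7, 0.8) (0.3, 0.3, 0.45) [-0.95 -0.5   1.37  2.28 -0.49  1.15  0.41]
0.232 0.24 0.0 (0.45, 0.7, 0.8) (0.45, 0.1, 0.3) [-0.95 -0.5   1.37  2.28 -0.49  1.15  0.41]
0.232 0.24 0.0 (0.45, 0.7, 0.8) (0.45, 0.3, 0.3) [-0.95 -0.5   1.37  2.28 -0.49  1.15  0.41]
```

```bash
cat > rrt.py <<'E'
from path import *
import time
def rrt(q,r,goal,T=200,seed=0,box=((-.3,.9),(-.7,.95),(.2,1.1)),chk=lambda x:np.hypot(x[0],x[1])>.2 or x[2]>.75,N=6,tol=.012,mg=.0,kmax=.5):
    rg=np.random.default_rng(seed);nodes=[(fk(KP,q,SG)[0][0],q,-1)];t0=time.time();lo=np.array([b[0] for b in box]);hi=np.array([b[1] for b in box])
    while time.time()-t0<T:
        g=goal if rg.random()<.25 else rg.uniform(lo,hi)
        i=min(range(len(nodes)),key=lambda k:np.linalg.norm(nodes[k][0]-g)+.05*rg.random()) if rg.random()<.7 else rg.integers(len(nodes))
        x,qq,_=nodes[i];d=g-x;L=np.linalg.norm(d)
        if L<.02: continue
        Lm=min(L,.35);ok=0;cur=qq;n=int(Lm/.06)+1
        for k in range(1,n+1):
            p=x+d/L*Lm*k/n
            qn=dstep(cur,p,r,w=.5,lam=.02,N=N,freeze=True);e=err(qn,p,r,1)
            if np.linalg.norm(e[:3])>tol or np.linalg.norm(e[3:])>tol or not chk(p) or abs(qn-cur).max()>kmax or (qn[3]<.4 and k*0+np.linalg.norm(p-nodes[0][0])>.3): break
            cur=qn;ok=k;last=p
        if ok:
            nodes.append((last,cur,i))
            if np.linalg.norm(last-goal)<.01:
                out=[];j=len(nodes)-1
                while j>=0: out.append(nodes[j][:2]);j=nodes[j][2]
                return out[::-1],len(nodes)
    return None,nodes
E
python3 - <<'E'
from rrt import *
s=get_state();q=s['joint_pos'];r=fk(KP,q,SG)[1][0];z=r.as_matrix()[:,2]
pre=np.array([.4465,-.0215,.076])+.019*z-.13*z+[0,0,.08]
from concurrent.futures import ProcessPoolExecutor as PP
def job(sd): return rrt(q,r,pre,T=150,seed=sd)
with PP(8) as ex:
    for o,n in ex.map(job,range(8)):
        if o:
            print('FOUND',n); 
            for x,qq in o: print(x.round(3),qq.round(2))
        else:
            c=min(n,key=lambda m:np.linalg.norm(m[0]-pre));print('no',len(n),c[0].round(2),c[1].round(2), max(n,key=lambda m:m[1][0])[1].round(2))
E
nproc
```

```text
FOUND 132
[0.109 0.154 1.151] [-1.42 -0.2   0.46  0.21 -0.46  2.05 -1.49]
[0.157 0.122 1.143] [-1.58 -0.26  0.6   0.26 -0.4   2.05 -1.43]
[0.2   0.085 1.129] [-1.68 -0.33  0.64  0.31 -0.31  2.05 -1.37]
[ 0.219 -0.017  1.076] [-1.55 -0.5   0.62  0.51 -0.32  2.05 -1.26]
[0.347 0.031 1.038] [-1.73 -0.5   0.89  0.62 -0.31  1.93 -1.09]
[ 0.411 -0.102  0.943] [-1.57 -0.5   1.37  0.77 -0.64  2.03 -0.69]
[ 0.452 -0.067  0.92 ] [-1.61 -0.5   1.37  0.86 -0.6   1.93 -0.64]
[ 0.487 -0.038  0.883] [-1.61 -0.5   1.37  0.98 -0.58  1.83 -0.58]
[ 0.475 -0.059  0.71 ] [-1.33 -0.5   1.37  1.43 -0.62  1.7  -0.21]
[0.465 0.069 0.449] [-1.31 -0.5   1.37  2.04 -0.66  1.22  0.16]
[0.416 0.1   0.456] [-1.15 -0.49  1.18  2.12 -0.71  1.2   0.16]
[0.336 0.387 0.639] [-0.96 -0.4   0.31  1.96 -0.86  0.89 -0.42]
[0.337 0.688 0.638] [-1.09  0.    0.05  1.68 -0.83  0.55 -0.64]
[0.679 0.705 0.712] [-0.73  0.56  0.22  0.81 -1.02  1.11 -0.57]
[0.684 0.777 0.404] [-0.55  0.69 -0.28  1.21 -1.02  0.62 -0.14]
[0.744 0.45  0.511] [-0.1   0.49 -0.3   1.31 -1.02  1.05 -0.04]
[0.828 0.25  0.479] [ 0.12  0.63 -0.24  1.14 -1.   
[... 6585 characters left out ...]
4] [-1.63 -0.5   1.32  1.45 -0.55  1.4  -0.37]
[0.529 0.066 0.61 ] [-1.47 -0.5   1.37  1.67 -0.61  1.38 -0.13]
[0.504 0.016 0.595] [-1.36 -0.5   1.37  1.7  -0.62  1.45 -0.07]
[0.491 0.258 0.848] [-1.36 -0.2   1.08  1.29 -0.85  1.48 -0.49]
[0.466 0.081 0.547] [-1.26 -0.5   1.22  1.89 -0.66  1.31 -0.02]
[ 0.222 -0.171  0.541] [-0.63 -0.5   1.32  1.85 -0.52  1.95  0.33]
[ 0.253 -0.203  0.578] [-0.74 -0.5   1.37  1.72 -0.55  1.98  0.25]
[0.212 0.084 0.544] [-0.03 -0.5   0.43  2.18 -0.88  1.72  0.21]
[0.273 0.16  0.423] [-0.11 -0.35  0.32  2.38 -1.02  1.4   0.43]
[ 0.42  -0.091  0.228] [ 0.17  0.56  0.66  2.05 -0.98  1.75  1.23]
[ 0.438 -0.121  0.205] [ 0.21  0.65  0.65  1.98 -0.99  1.77  1.26]
4
```

Run:
```python
from path import *
s=get_state();Rm=R.from_rotvec(s['ee_rot']).as_matrix();r=R.from_matrix(Rm)
q=s['joint_pos'];b=fk(KP,q,SG)[0][0]-s['tcp_pos'];print('bias',b.round(3))
via=np.array([[.109,.154,1.151],[.19,.491,1.102],[.444,.607,.891],[.621,.726,.614],[.662,.487,.38],[.707,.416,.424],[.73,.067,.435],[.484,-.091,.26]])
for a,c in zip(via,via[1:]):
    d=c-a;n=int(np.linalg.norm(d)/.3)+1
    print(c,n,'calls; per call off',(Rm.T@d*100/n).round(1))
qe,mx,me,tr=track(q,list(via),r,stepm=.055);show(qe,(mx,me))
```

```text
bias [-0.004  0.001 -0.013]
[0.19  0.491 1.102] 2 calls; per call off [ 5.5  2.4 16.5]
[0.444 0.607 0.891] 2 calls; per call off [-6.  12.3 10.9]
[0.621 0.726 0.614] 2 calls; per call off [-9.2  8.5 12.2]
[0.662 0.487 0.38 ] 2 calls; per call off [-15.6   3.5  -5.3]
[0.707 0.416 0.424] 1 calls; per call off [ 1.1  5.1 -7.9]
[0.73  0.067 0.435] 2 calls; per call off [ -7.1   2.9 -15.7]
[ 0.484 -0.091  0.26 ] 2 calls; per call off [-12.1 -11.2  -4.2]
(np.float64(0.17230429243450154), np.float64(5.274727893322628e-15)) [ 0.484 -0.091  0.26 ] z [ 0.082  0.892 -0.444] y [ 0.99 -0.1  -0.02] q [ 0.95  0.53 -0.44  1.87 -0.76  1.43  0.76]
```

Request:
apply_moves(targets=[{"fingers": 8.5, "offset": [1, 0.4, 3], "twist": 0}, {"fingers": 8.5, "offset": [2.5, 1, 7], "twist": 0}, {"fingers": 8.5, "offset": [4, 1.7, 12], "twist": 0}, {"fingers": 8.5, "offset": [5.5, 2.4, 16.5], "twist": 0}])

```text
t: 23.12
tcp_pos: [0.1554, 0.3245, 1.1381]
ee_rot: [-1.64, -1.454, -0.99]
contact_force: [-0.3, -0.2, 0.6]
gripper_width: 0.0846
finger_force: 0.0
```

Request:
apply_moves(targets=[{"fingers": 8.5, "offset": [1.4, 0.6, 4], "twist": 0}, {"fingers": 8.5, "offset": [2.8, 1.2, 8], "twist": 0}, {"fingers": 8.5, "offset": [4.1, 1.8, 12], "twist": 0}, {"fingers": 8.5, "offset": [5.5, 2.4, 16.5], "twist": 0}])

```text
t: 23.62
tcp_pos: [0.1965, 0.4929, 1.1138]
ee_rot: [-1.639, -1.454, -0.991]
contact_force: [-0.5, 0.0, 0.2]
gripper_width: 0.0852
finger_force: 0.0
```

Request:
apply_moves(targets=[{"fingers": 8.5, "offset": [-1.5, 3, 2.7], "twist": 0}, {"fingers": 8.5, "offset": [-3, 6, 5.4], "twist": 0}, {"fingers": 8.5, "offset": [-4.5, 9.2, 8.2], "twist": 0}, {"fingers": 8.5, "offset": [-6, 12.3, 10.9], "twist": 0}])

```text
t: 24.12
tcp_pos: [0.3247, 0.5502, 1.0074]
ee_rot: [-1.64, -1.454, -0.99]
contact_force: [0.2, 0.7, 0.2]
gripper_width: 0.0849
finger_force: 0.0
```

Request:
apply_moves(targets=[{"fingers": 8.5, "offset": [-1.5, 3, 2.7], "twist": 0}, {"fingers": 8.5, "offset": [-3, 6, 5.4], "twist": 0}, {"fingers": 8.5, "offset": [-4.5, 9.2, 8.2], "twist": 0}, {"fingers": 8.5, "offset": [-6, 12.3, 10.9], "twist": 0}])

```text
t: 24.62
tcp_pos: [0.452, 0.6082, 0.902]
ee_rot: [-1.64, -1.454, -0.99]
contact_force: [-0.2, 1.2, 0.1]
gripper_width: 0.0854
finger_force: 0.0
```

Run:
```python
from path import *
s=get_state();q=s['joint_pos'];show(q);to(.448,.606,.904)
```

```text
[0.446 0.604 0.899] z [ 0.081  0.892 -0.446] y [ 0.99 -0.1  -0.03] q [-0.97  0.13  0.29  0.98 -0.78  1.18 -0.86]
t 24.62 tcp [0.452  0.6082 0.902 ] off cm [ 0.06 -0.38 -0.32] z [ 0.082  0.891 -0.446] yaw_y -6.0 q [-0.97  0.13  0.29  0.98 -0.78  1.18 -0.86] w 0.0854 F [-0.2  1.2  0.1]
```

Request:
apply_moves(targets=[{"fingers": 8.5, "offset": [-2.3, 2.1, 3], "twist": 0}, {"fingers": 8.5, "offset": [-4.6, 4.2, 6.1], "twist": 0}, {"fingers": 8.5, "offset": [-6.9, 6.4, 9.1], "twist": 0}, {"fingers": 8.5, "offset": [-9.2, 8.5, 12.2], "twist": 0}])

```text
t: 25.12
tcp_pos: [0.5401, 0.6673, 0.7629]
ee_rot: [-1.641, -1.453, -0.99]
contact_force: [0.2, -0.3, 1.2]
gripper_width: 0.0847
finger_force: 0.0
```

Request:
apply_moves(targets=[{"fingers": 8.5, "offset": [-2.3, 2.1, 3], "twist": 0}, {"fingers": 8.5, "offset": [-4.6, 4.2, 6.1], "twist": 0}, {"fingers": 8.5, "offset": [-6.9, 6.4, 9.1], "twist": 0}, {"fingers": 8.5, "offset": [-9.2, 8.5, 12.2], "twist": 0}])

```text
t: 25.62
tcp_pos: [0.6285, 0.7266, 0.6239]
ee_rot: [-1.641, -1.453, -0.99]
contact_force: [0.5, 1.1, -0.4]
gripper_width: 0.085
finger_force: 0.0
```

Request:
apply_moves(targets=[{"fingers": 8.5, "offset": [-3.9, 0.9, -1.3], "twist": 0}, {"fingers": 8.5, "offset": [-7.8, 1.8, -2.6], "twist": 0}, {"fingers": 8.5, "offset": [-11.7, 2.7, -4], "twist": 0}, {"fingers": 8.5, "offset": [-15.6, 3.5, -5.3], "twist": 0}])

```text
t: 26.12
tcp_pos: [0.6476, 0.6052, 0.5073]
ee_rot: [-1.641, -1.453, -0.99]
contact_force: [1.3, 0.7, -0.3]
gripper_width: 0.0848
finger_force: 0.0
```

Request:
apply_moves(targets=[{"fingers": 8.5, "offset": [-3.9, 0.9, -1.3], "twist": 0}, {"fingers": 8.5, "offset": [-7.8, 1.8, -2.6], "twist": 0}, {"fingers": 8.5, "offset": [-11.7, 2.7, -4], "twist": 0}, {"fingers": 8.5, "offset": [-15.6, 3.5, -5.3], "twist": 0}])

```text
t: 26.62
tcp_pos: [0.6675, 0.4852, 0.3907]
ee_rot: [-1.641, -1.452, -0.991]
contact_force: [1.1, -0.3, 0.3]
gripper_width: 0.0851
finger_force: 0.0
```

Run:
```python
from path import *
s=get_state();q=s['joint_pos'];show(q);to(.662,.487,.39)
Rm=R.from_rotvec(s['ee_rot']).as_matrix();r=R.from_matrix(Rm);x0=fk(KP,q,SG)[0][0]
qe,mx,me,tr=track(q,[x0,[.707,.416,.424],[.73,.067,.435],[.484,-.091,.26]],r,stepm=.055);show(qe,(mx,me))
qe,mx,me,tr=track(q,[x0,[.65,.1,.4],[.484,-.091,.26]],r,stepm=.055);show(qe,(mx,me))
```

```text
[0.665 0.48  0.39 ] z [ 0.083  0.891 -0.445] y [ 0.99 -0.11 -0.03] q [ 0.12  0.52 -0.69  1.62 -1.    0.73  0.14]
t 26.62 tcp [0.6675 0.4852 0.3907] off cm [-0.02 -0.57  0.15] z [ 0.084  0.891 -0.445] yaw_y -6.1 q [ 0.12  0.52 -0.69  1.62 -1.    0.73  0.14] w 0.0851 F [ 1.1 -0.3  0.3]
(np.float64(0.09733078830468811), np.float64(5.661048867003676e-16)) [ 0.484 -0.091  0.26 ] z [ 0.084  0.891 -0.445] y [ 0.99 -0.11 -0.03] q [ 0.95  0.53 -0.44  1.87 -0.76  1.43  0.76]
(np.float64(0.0899789597936669), np.float64(7.570711667007543e-16)) [ 0.484 -0.091  0.26 ] z [ 0.084  0.891 -0.445] y [ 0.99 -0.11 -0.03] q [ 0.95  0.53 -0.44  1.87 -0.76  1.43  0.76]
```

Request:
apply_moves(targets=[{"fingers": 8.5, "offset": [-2, 0.3, -4.3], "twist": 0}, {"fingers": 8.5, "offset": [-4, 0.6, -8.7], "twist": 0}, {"fingers": 8.5, "offset": [-6, 0.9, -13], "twist": 0}, {"fingers": 8.5, "offset": [-8.1, 1.2, -17.4], "twist": 0}])

```text
t: 27.12
tcp_pos: [0.659, 0.2928, 0.3966]
ee_rot: [-1.641, -1.452, -0.991]
contact_force: [0.4, 0.1, -0.6]
gripper_width: 0.0851
finger_force: 0.0
```

Request:
apply_moves(targets=[{"fingers": 8.5, "offset": [-2, 0.3, -4.3], "twist": 0}, {"fingers": 8.5, "offset": [-4, 0.6, -8.7], "twist": 0}, {"fingers": 8.5, "offset": [-6, 0.9, -13], "twist": 0}, {"fingers": 8.5, "offset": [-8.1, 1.2, -17.4], "twist": 0}])

```text
t: 27.62
tcp_pos: [0.6508, 0.1009, 0.4015]
ee_rot: [-1.64, -1.453, -0.991]
contact_force: [0.2, -0.3, 0.3]
gripper_width: 0.0849
finger_force: 0.0
```

Request:
apply_moves(targets=[{"fingers": 8.5, "offset": [-3.6, -2.3, -2], "twist": 0}, {"fingers": 8.5, "offset": [-7.3, -4.6, -4], "twist": 0}, {"fingers": 8.5, "offset": [-11, -7, -6.1], "twist": 0}])

```text
t: 28.0
tcp_pos: [0.5679, 0.0059, 0.3312]
ee_rot: [-1.64, -1.452, -0.992]
contact_force: [1.0, -0.8, -1.0]
gripper_width: 0.0849
finger_force: 0.0
```

Request:
apply_moves(targets=[{"fingers": 8.5, "offset": [-3.6, -2.3, -2], "twist": -0.01}, {"fingers": 8.5, "offset": [-7.3, -4.6, -4], "twist": -0.02}, {"fingers": 8.5, "offset": [-11, -7, -6.1], "twist": -0.03}, {"fingers": 8.5, "offset": [-11, -7, -6.1], "twist": -0.03}])

```text
t: 28.5
tcp_pos: [0.4853, -0.0912, 0.2606]
ee_rot: [-1.627, -1.476, -1.008]
contact_force: [0.3, -0.1, 0.2]
gripper_width: 0.0847
finger_force: 0.0
```

Run:
```python
from path import *
s=get_state();q=s['joint_pos'];show(q)
Rm=R.from_rotvec(s['ee_rot']).as_matrix();z=Rm[:,2]
print(Rm.round(3))
im,W=wrist();cv2.imwrite('pics/w2.png',im[:,:,::-1])
print(rect(W,(.446,-.022),.06,.1,.125))
im,W=cloud('top');print(rect(W,(.446,-.022),.05,.09,.125));im,W=cloud('scene');print(rect(W,(.446,-.022),.06,.1,.125))
g=np.array([.4465,-.0215,.076])+.019*z
to(*(g-.12*z));to(*g)
```

```text
[ 0.484 -0.087  0.256] z [ 0.085  0.892 -0.445] y [ 1.  -0.1 -0. ] q [ 0.97  0.54 -0.48  1.87 -0.76  1.41  0.77]
[[ 0.044  0.995  0.086]
 [ 0.442 -0.097  0.892]
 [ 0.896 -0.001 -0.445]]
(np.int64(1374), ((446.6700134277344, -21.912893295288086), (57.7889404296875, 56.50625991821289), 86.00553131103516))
(np.int64(112), ((450.2020568847656, -23.492000579833984), (55.745033264160156, 55.767452239990234), 85.9058837890625))
(np.int64(189), ((447.1972961425781, -20.055044174194336), (58.960025787353516, 59.13764953613281), 85.57189178466797))
t 28.65 tcp [ 0.4872 -0.0878  0.2629] off cm [-13.96  -4.75   3.79] z [ 0.083  0.892 -0.445] yaw_y -5.2 q [ 0.97  0.53 -0.48  1.87 -0.76  1.41  0.77] w 0.0846 F [-0.1 -0.5  0.3]
t 28.65 tcp [ 0.4872 -0.0878  0.2629] off cm [-13.96  -4.71  15.79] z [ 0.083  0.892 -0.445] yaw_y -5.2 q [ 0.97  0.53 -0.48  1.87 -0.76  1.41  0.77] w 0.0846 F [-0.1 -0.5  0.3]
```

View pics/w2.png

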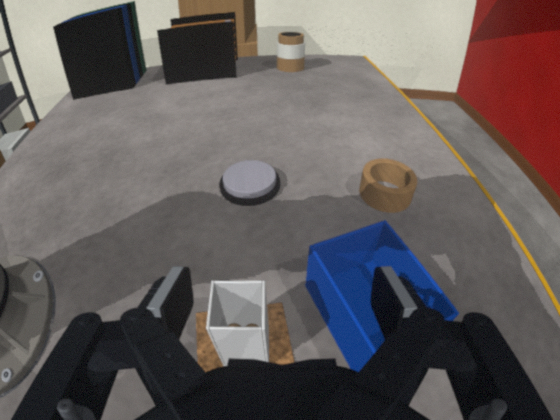

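The wrist picture shows the cup on the mat at about (238,320), with the bin, plate and tape ahead. The gripper is at a slant of about 1.11 rad, square to the cup. I'm approaching to grasp.

Request:
apply_moves(targets=[{"fingers": 8.5, "offset": [-4.7, -1.6, 1], "twist": 0}, {"fingers": 8.5, "offset": [-9.4, -3.2, 2], "twist": 0}, {"fingers": 8.5, "offset": [-14, -4.7, 3.5], "twist": 0}, {"fingers": 8.5, "offset": [-14, -4.7, 6], "twist": 0}, {"fingers": 8.5, "offset": [-14, -4.7, 9], "twist": 0}])

```text
t: 29.28
tcp_pos: [0.4429, -0.0649, 0.0968]
ee_rot: [-1.622, -1.484, -1.008]
contact_force: [0.1, 0.3, 0.5]
gripper_width: 0.0849
finger_force: 0.0
```

Run:
```python
from path import *
s=get_state();q=s['joint_pos'];show(q)
Rm=R.from_rotvec(s['ee_rot']).as_matrix();z=Rm[:,2]
to(*(np.array([.4467,-.0215,.076])+.019*z))
```

```text
[ 0.443 -0.064  0.09 ] z [ 0.082  0.892 -0.446] y [ 1.   -0.09  0.  ] q [ 0.97  0.75 -0.45  2.02 -0.72  1.15  1.  ]
t 29.27 tcp [ 0.4429 -0.0649  0.0968] off cm [ 0.08 -0.02  6.72] z [ 0.083  0.891 -0.446] yaw_y -5.2 q [ 0.97  0.75 -0.45  2.02 -0.72  1.15  1.  ] w 0.0849 F [0.1 0.3 0.5]
```

Request:
apply_moves(targets=[{"fingers": 8.5, "offset": [0, 0, 3], "twist": 0}, {"fingers": 8.5, "offset": [0, 0, 5.5], "twist": 0}, {"fingers": 8.5, "offset": [0, 0, 6.7], "twist": 0}, {"fingers": 8.5, "offset": [0, 0, 6.7], "twist": 0}, {"fingers": 4, "offset": [0, 0, 6.7], "twist": 0}])

```text
t: 29.9
tcp_pos: [0.448, -0.0069, 0.0674]
ee_rot: [-1.623, -1.484, -1.007]
contact_force: [0.2, 0.5, -0.5]
gripper_width: 0.0694
finger_force: 0.0
```

Request:
apply_moves(targets=[{"fingers": 4, "offset": [0, 0, 0], "twist": 0}, {"fingers": 4, "offset": [0, 0, 0], "twist": 0}, {"fingers": 4, "offset": [0, 0, 0], "twist": 0}, {"fingers": 4, "offset": [0, 0, 0], "twist": 0}])

```text
t: 30.4
tcp_pos: [0.4478, -0.0063, 0.0674]
ee_rot: [-1.622, -1.484, -1.008]
contact_force: [1.5, -3.5, 5.0]
gripper_width: 0.0556
finger_force: 60.3
```

Run:
```python
from path import *
s=get_state();q=s['joint_pos'];show(q);X=fk(KP,q,SG)[0][0];b=X-s['tcp_pos']
r=R.from_rotvec(s['ee_rot']);Rm=r.as_matrix();z=Rm[:,2]
to(.447,-.02,.2)
im,W=cloud('scene');print(rect(W,(.446,-.022),.06,.1,.125)[0]);cv2.imwrite('pics/s3.png',im[120:330,130:450,::-1])
# pour plan: lift, move over carton while twisting +pi or -pi
car=np.array([.493,-.2895,0])
g0=s['tcp_pos']-.019*z
for tw in (np.pi,-np.pi):
    a=(r*R.from_euler('z',tw)*r.inv()).apply([0,0,1])
    for h in (.13,.15,.17):
        # mouth centre = grasp + a*.042 
        mouth=np.array([car[0],car[1],h]); g=mouth-a*.042; x=g+.019*z
        qe,mx,me,tr=track(q,[X,X+[0,0,.15],x+b+[0,0,.12]],r,N=8)
        qe2,mx2,me2,_=track(qe,[x+b+[0,0,.12],x+b],r,tw=tw,stepm=.008,N=8)
        print(tw,h,'a',a.round(2),'tcp',x.round(3),mx,me,mx2,me2);show(qe2)
```

```text
[ 0.449 -0.007  0.06 ] z [ 0.082  0.891 -0.446] y [ 1.   -0.09  0.  ] q [ 0.92  0.8  -0.5   2.08 -0.78  1.01  1.04]
t 30.4 tcp [ 0.4478 -0.0063  0.0674] off cm [11.26  0.08 -7.14] z [ 0.083  0.891 -0.446] yaw_y -5.2 q [ 0.92  0.8  -0.5   2.08 -0.78  1.01  1.04] w 0.0556 F [ 1.5 -3.5  5. ]
451
3.141592653589793 0.13 a [-0.07 -0.79 -0.6 ] tcp [ 0.498 -0.239  0.147] 0.11375785078049327 5.82205865834546e-16 0.17131094673746983 7.130536482749599e-16
 [ 0.498 -0.24   0.14 ] z [ 0.083  0.891 -0.446] y [-1.    0.09 -0.  ] q [ 0.59  0.82  0.28  1.65 -0.89  1.71 -1.98]
3.141592653589793 0.15 a [-0.07 -0.79 -0.6 ] tcp [ 0.498 -0.239  0.167] 0.11671315222051226 5.52328980944272e-16 0.17160355766334534 5.993212282476063e-16
 [ 0.498 -0.24   0.16 ] z [ 0.083  0.891 -0.446] y [-1.    0.09 -0.  ] q [ 0.59  0.79  0.26  1.64 -0.88  1.72 -2.01]
3.141592653589793 0.17 a [-0.07 -0.79 -0.6 ] tcp [ 0.498 -0.239  0.187] 0.10081322567999629 5.661048867003675e-16 0.17205626026419263 6.557897197895601e-16
 [ 0.498 -0.24   0.18 ] z [ 0.083  0.891 -0.446] y [-1.    0.09 -0.  ] q [ 0.6   0.76  0.25  1.64 -0.87  1.73 -2.04]
-3.141592653589793 0.13 a [-0.07 -0.79 -0.6 ] tcp [ 0.498 -0.239  0.147] 0.11375785078049327 5.82205865834546e-16 0.18371825385173068 0.5646894870357535
 [ 0.579 -0.167  0.127] z [ 0.01   0.768 -0.64 ] y [-0.85  0.35  0.4 ] q [ 1.27  1.12 -1.23  1.57  0.17  1.25  2.73]
-3.141592653589793 0.15 a [-0.07 -0.79 -0.6 ] tcp [ 0.498 -0.239  0.167] 0.11671315222051226 5.52328980944272e-16 0.18478951128167231 0.5663831276019275
 [ 0.587 -0.178  0.165] z [-0.006  0.788 -0.616] y [-0.84  0.33  0.43] q [ 1.25  1.09 -1.23  1.5   0.11  1.34  2.73]
-3.141592653589793 0.17 a [-0.07 -0.79 -0.6 ] tcp [ 0.498 -0.239  0.187] 0.10081322567999629 5.661048867003675e-16 0.18584695585084965 0.5632041046654723
 [ 0.594 -0.189  0.2  ] z [-0.017  0.805 -0.593] y [-0.84  0.31  0.44] q [ 1.24  1.07 -1.23  1.44  0.06  1.41  2.73]
```

The cup is held at a slant, with 60 N on the pads. I'm lifting it, carrying it over the carton and then twisting to pour.

Request:
apply_moves(targets=[{"fingers": 4, "offset": [1.5, 0, -0.7], "twist": 0}, {"fingers": 4, "offset": [4, 0, -2], "twist": 0}, {"fingers": 4, "offset": [6.5, 0, -3.2], "twist": 0}, {"fingers": 4, "offset": [8.5, 0, -4.2], "twist": 0}])

```text
t: 30.95
tcp_pos: [0.4469, -0.0054, 0.1636]
ee_rot: [-1.621, -1.485, -1.006]
contact_force: [0.6, -0.6, -1.9]
gripper_width: 0.0553
finger_force: 60.1
```

Request:
apply_moves(targets=[{"fingers": 4, "offset": [-1.5, 0.7, -2.8], "twist": 0}, {"fingers": 4, "offset": [-4, 1.8, -7.3], "twist": 0}, {"fingers": 4, "offset": [-6.8, 3, -12.3], "twist": 0}, {"fingers": 4, "offset": [-9.5, 4.2, -17], "twist": 0}, {"fingers": 4, "offset": [-11, 4.9, -19.9], "twist": 0}])

```text
t: 31.58
tcp_pos: [0.4753, -0.2388, 0.1526]
ee_rot: [-1.624, -1.483, -1.006]
contact_force: [0.5, -0.3, -1.4]
gripper_width: 0.0554
finger_force: 60.6
```

Run:
```python
from path import *
s=get_state();q=s['joint_pos'];show(q);X=fk(KP,q,SG)[0][0]
r=R.from_rotvec(s['ee_rot']);z=r.as_matrix()[:,2]
to(*(np.array([.473,-.2545,.155])+.019*z))
qe=q
for i in range(1,21): qe=dstep(qe,X,r*R.from_euler('z',np.pi*i/20),.5,.02,8,freeze=True)
show(qe);print(err(qe,X,r*R.from_euler('z',np.pi),1).round(3))
im,W=cloud('scene');cv2.imwrite('pics/s3.png',cv2.resize(im[100:310,100:380,::-1],(800,600)))
```

```text
[ 0.474 -0.233  0.147] z [ 0.082  0.891 -0.447] y [ 1.   -0.09  0.  ] q [ 1.05  0.79 -0.37  1.67 -0.59  1.48  0.89]
t 31.57 tcp [ 0.4753 -0.2388  0.1526] off cm [-0.5  -0.09  0.38] z [ 0.083  0.891 -0.447] yaw_y -5.3 q [ 1.05  0.79 -0.37  1.67 -0.59  1.48  0.89] w 0.0554 F [ 0.5 -0.3 -1.4]
 [ 0.474 -0.233  0.147] z [ 0.083  0.891 -0.447] y [-1.    0.09 -0.  ] q [ 0.56  0.79  0.34  1.7  -0.89  1.72 -1.94]
[-0.  0.  0. -0.  0. -0.]
```

View pics/s3.png

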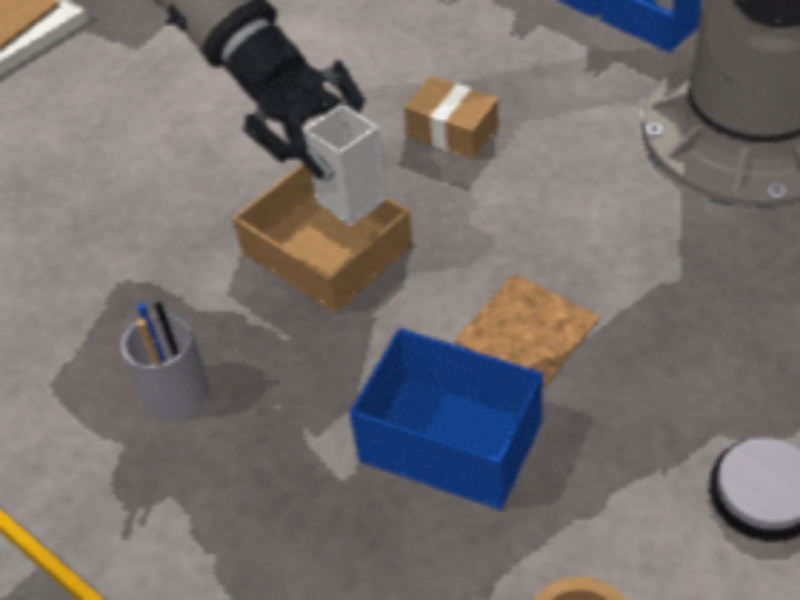

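The picture shows the upright cup over the carton at about (345,165), clear of its walls. Now the pour.

Request:
apply_moves(targets=[{"fingers": 4, "offset": [0, 0, 0], "twist": 0.15}, {"fingers": 4, "offset": [0, 0, 0], "twist": 0.33}, {"fingers": 4, "offset": [0, 0, 0], "twist": 0.51}, {"fingers": 4, "offset": [0, 0, 0], "twist": 0.69}, {"fingers": 4, "offset": [0, 0, 0], "twist": 0.87}])

```text
t: 32.25
tcp_pos: [0.4754, -0.2359, 0.1532]
ee_rot: [-1.974, -0.618, -0.492]
contact_force: [0.2, 0.6, -2.1]
gripper_width: 0.0553
finger_force: 60.5
```

Request:
apply_moves(targets=[{"fingers": 4, "offset": [0, 0, 0], "twist": 0.17}, {"fingers": 4, "offset": [0, 0, 0], "twist": 0.34}, {"fingers": 4, "offset": [0, 0, 0], "twist": 0.51}, {"fingers": 4, "offset": [0, 0, 0], "twist": 0.68}, {"fingers": 4, "offset": [0, 0, 0], "twist": 0.85}])

```text
t: 32.88
tcp_pos: [0.4755, -0.2358, 0.1533]
ee_rot: [-2.017, 0.246, 0.038]
contact_force: [-0.2, -0.4, -0.9]
gripper_width: 0.0554
finger_force: 60.6
```

Request:
apply_moves(targets=[{"fingers": 4, "offset": [0, 0, 0], "twist": 0.17}, {"fingers": 4, "offset": [0, 0, 0], "twist": 0.34}, {"fingers": 4, "offset": [0, 0, 0], "twist": 0.51}, {"fingers": 4, "offset": [0, 0, 0], "twist": 0.68}, {"fingers": 4, "offset": [0, 0, 0], "twist": 0.85}])

```text
t: 33.5
tcp_pos: [0.4755, -0.2358, 0.1533]
ee_rot: [-1.777, 1.081, 0.566]
contact_force: [-0.3, 0.6, -2.2]
gripper_width: 0.0556
finger_force: 60.6
```

Request:
apply_moves(targets=[{"fingers": 4, "offset": [0, 0, 0], "twist": 0.17}, {"fingers": 4, "offset": [0, 0, 0], "twist": 0.34}, {"fingers": 4, "offset": [0, 0, 0], "twist": 0.51}, {"fingers": 4, "offset": [0, 0, 0], "twist": 0.57}, {"fingers": 4, "offset": [0, 0, 0], "twist": 0.57}])

```text
t: 34.12
tcp_pos: [0.4757, -0.2358, 0.1531]
ee_rot: [-1.46, 1.592, 0.9]
contact_force: [-0.2, 0.2, -1.2]
gripper_width: 0.0556
finger_force: 61.3
```

Request:
apply_moves(targets=[{"fingers": 4, "offset": [0, 0, 0], "twist": 0}, {"fingers": 4, "offset": [0, 0, 0], "twist": 0}, {"fingers": 4, "offset": [0, 0, 0], "twist": 0}, {"fingers": 4, "offset": [0, 0, 0], "twist": 0}])

```text
t: 34.62
tcp_pos: [0.4756, -0.2364, 0.1523]
ee_rot: [-1.46, 1.593, 0.899]
contact_force: [-0.0, 0.1, -0.4]
gripper_width: 0.0554
finger_force: 61.3
```

Run:
```python
from path import *
s=get_state();q=s['joint_pos'];show(q);to(0.47,-.23,.15)
im,W=cloud('scene');a=cv2.resize(im[120:270,130:330,::-1],(800,600))
for rr in recognise('knob0_mid','scene'): print('scene',round(rr['p'],2),(u:=int(rr['centre'][0]*560),v:=int(rr['centre'][1]*420)),W[v,u].round(3))
im2,W=cloud('top')
for rr in recognise('knob0_mid','top'): print('top',round(rr['p'],2),(u:=int(rr['centre'][0]*560),v:=int(rr['centre'][1]*420)),W[v,u].round(3))
b=cv2.resize(im2[170:260,330:450,::-1],(400,300))
a=cv2.resize(a,(400,300));cv2.imwrite('pics/p4.png',np.hstack([a,b]))
```

```text
[ 0.476 -0.231  0.143] z [ 0.081  0.892 -0.446] y [-1.    0.09 -0.  ] q [ 0.55  0.8   0.34  1.7  -0.89  1.72 -1.93]
t 34.62 tcp [ 0.4756 -0.2364  0.1523] off cm [-0.06  0.61  0.63] z [ 0.082  0.891 -0.446] yaw_y 174.9 q [ 0.55  0.8   0.34  1.7  -0.89  1.72 -1.93] w 0.0554 F [-0.   0.1 -0.4]
top 0.17 (394, 311) [ 0.245 -0.289  0.049]
```

View pics/p4.png

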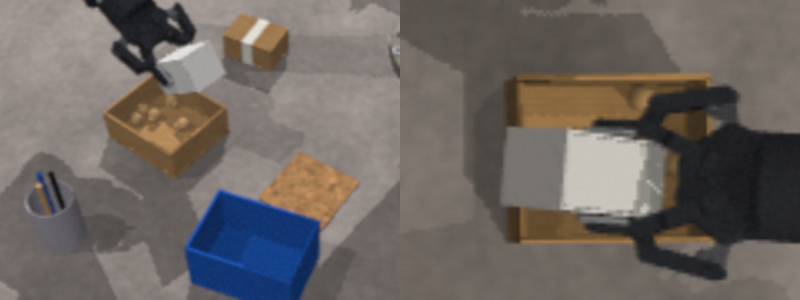

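The left crop shows knobs lying in the carton at about (135-185, 105-130), and the top crop shows the tipped cup over the carton. I'm twisting the cup back upright and then counting the knobs.

Request:
apply_moves(targets=[{"fingers": 4, "offset": [-2, 0, -1], "twist": -0.15}, {"fingers": 4, "offset": [-4, 0, -2], "twist": -0.33}, {"fingers": 4, "offset": [-4, 0, -2], "twist": -0.51}, {"fingers": 4, "offset": [-4, 0, -2], "twist": -0.69}, {"fingers": 4, "offset": [-4, 0, -2], "twist": -0.87}])

```text
t: 35.45
tcp_pos: [0.4754, -0.2365, 0.1971]
ee_rot: [-1.898, 0.783, 0.375]
contact_force: [-0.2, -0.0, -1.3]
gripper_width: 0.0556
finger_force: 61.2
```

Request:
apply_moves(targets=[{"fingers": 4, "offset": [0, 0, 0], "twist": -0.17}, {"fingers": 4, "offset": [0, 0, 0], "twist": -0.34}, {"fingers": 4, "offset": [0, 0, 0], "twist": -0.51}, {"fingers": 4, "offset": [0, 0, 0], "twist": -0.68}, {"fingers": 4, "offset": [0, 0, 0], "twist": -0.85}])

```text
t: 36.08
tcp_pos: [0.4753, -0.2365, 0.197]
ee_rot: [-2.035, -0.069, -0.158]
contact_force: [0.4, 0.0, -1.3]
gripper_width: 0.0555
finger_force: 61.2
```

Request:
apply_moves(targets=[{"fingers": 4, "offset": [0, 0, 0], "twist": -0.17}, {"fingers": 4, "offset": [0, 0, 0], "twist": -0.34}, {"fingers": 4, "offset": [0, 0, 0], "twist": -0.51}, {"fingers": 4, "offset": [0, 0, 0], "twist": -0.68}, {"fingers": 4, "offset": [0, 0, 0], "twist": -0.85}])

```text
t: 36.7
tcp_pos: [0.4753, -0.2365, 0.197]
ee_rot: [-1.886, -0.931, -0.681]
contact_force: [-0.3, -0.2, -0.7]
gripper_width: 0.0559
finger_force: 61.2
```

Request:
apply_moves(targets=[{"fingers": 4, "offset": [0, 0, 0], "twist": -0.17}, {"fingers": 4, "offset": [0, 0, 0], "twist": -0.34}, {"fingers": 4, "offset": [0, 0, 0], "twist": -0.51}, {"fingers": 4, "offset": [0, 0, 0], "twist": -0.57}, {"fingers": 4, "offset": [0, 0, 0], "twist": -0.57}])

```text
t: 37.33
tcp_pos: [0.4752, -0.2366, 0.197]
ee_rot: [-1.622, -1.483, -1.007]
contact_force: [-0.4, -0.4, -1.0]
gripper_width: 0.0553
finger_force: 61.2
```

Run:
```python
from path import *
s=get_state();q=s['joint_pos'];show(q);X=fk(KP,q,SG)[0][0];b=X-s['tcp_pos'];r=R.from_rotvec(s['ee_rot']);z=r.as_matrix()[:,2]
pl=np.array([.463,.297,0])
# cup underside centre is grasp - .072 z (approx); grasp = tcp-.019 z
tgt=pl+[0,0,.026+.04+.072]+.019*z
x0=s['tcp_pos']
for via in ([x0,x0+[0,.2,.06],tgt+[0,0,.05],tgt],[x0,[.6,.0,.25],tgt+[0,0,.05],tgt]):
    qe,mx,me,tr=track(q,[np.array(v)+b for v in via],r,N=8);show(qe,(mx,me))
to(*x0+np.array([0,.2,.06]));to(*tgt)
qp=qe;qe,mx,me,tr=track(qp,[tgt+b,tgt+b-[0,0,.055]],r,N=8);show(qe,(mx,me))
print(r.as_matrix().round(3))
```

```text
[ 0.474 -0.231  0.192] z [ 0.081  0.892 -0.446] y [ 1.   -0.09  0.  ] q [ 1.02  0.73 -0.34  1.66 -0.62  1.55  0.87]
(np.float64(0.18130248668081006), np.float64(0.0031753989009776227)) [0.463 0.32  0.124] z [ 0.082  0.891 -0.446] y [ 1.   -0.09  0.  ] q [ 0.77  0.96 -1.21  2.26 -1.01  0.24  0.8 ]
(np.float64(0.18547639371566838), np.float64(0.0031753989010830344)) [0.463 0.32  0.124] z [ 0.082  0.891 -0.446] y [ 1.   -0.09  0.  ] q [ 0.77  0.96 -1.21  2.26 -1.01  0.24  0.8 ]
t 37.33 tcp [ 0.4752 -0.2366  0.197 ] off cm [14.25 -1.81 15.16] z [ 0.082  0.891 -0.446] yaw_y -5.2 q [ 1.02  0.73 -0.34  1.66 -0.62  1.55  0.87] w 0.0553 F [-0.4 -0.4 -1. ]
t 37.33 tcp [ 0.4752 -0.2366  0.197 ] off cm [18.36 -6.09 52.  ] z [ 0.082  0.891 -0.446] yaw_y -5.2 q [ 1.02  0.73 -0.34  1.66 -0.62  1.55  0.87] w 0.0553 F [-0.4 -0.4 -1. ]
(np.float64(0.07372607025848577), np.float64(3.3919802252143785e-09)) [0.463 0.32  0.069] z [ 0.082  0.891 -0.446] y [ 1.   -0.09  0.  ] q [ 0.75  1.11 -1.17  2.25 -0.98  0.16  0.89]
[[ 0.039  0.996  0.082]
 [ 0.444 -0.091  0.891]
 [ 0.895  0.002 -0.446]]
```

Request:
apply_moves(targets=[{"fingers": 4, "offset": [3, -0.4, 3.2], "twist": 0}, {"fingers": 4, "offset": [7, -0.9, 7.5], "twist": 0}, {"fingers": 4, "offset": [11, -1.4, 11.7], "twist": 0}, {"fingers": 4, "offset": [14.2, -1.8, 15.2], "twist": 0}])

```text
t: 37.83
tcp_pos: [0.475, -0.0341, 0.2571]
ee_rot: [-1.622, -1.483, -1.005]
contact_force: [0.5, -0.2, 0.0]
gripper_width: 0.0552
finger_force: 61.4
```

Run:
```python
from path import *
s=get_state();q=s['joint_pos'];show(q);X=fk(KP,q,SG)[0][0];b=X-s['tcp_pos'];r=R.from_rotvec(s['ee_rot']);z=r.as_matrix()[:,2]
im,W=cloud('scene');a=cv2.resize(im[150:225,170:260,::-1],(480,400),interpolation=cv2.INTER_CUBIC)
im2,W2=cloud('top');c=cv2.resize(im2[185:250,355:433,::-1],(320,400),interpolation=cv2.INTER_CUBIC)
cv2.imwrite('pics/k5.png',np.hstack([a,c]))
print(rect(W2,s['tcp_pos'][:2],.06,.29,.32))
x0=s['tcp_pos'];tgt=np.array([.463,.297,.026+.04+.072])+.019*z
import itertools
out=[]
def run(v):
    qe,mx,me,tr=track(q,[X]+[np.array(k)+b for k in v]+[tgt+b+[0,0,.03],tgt+b-[0,0,.055]],r,N=6,stepm=.06)
    return round(me,3),round(np.minimum(qe-LO2,HI2-qe).min(),3),round(mx,2),v,qe.round(2)
V=list(itertools.product((.3,.4,.5,.6,.7),(-.1,.05,.2,.35,.5),(.25,.35,.5)))
from concurrent.futures import ProcessPoolExecutor as PP
with PP(4) as ex: out=list(ex.map(run,[[v] for v in V]))
out.sort(key=lambda o:(o[0]>.01,-o[1]))
for o in out[:6]: print(*o)
```

```text
[ 0.475 -0.031  0.253] z [ 0.08   0.891 -0.446] y [ 1.   -0.09 -0.  ] q [ 0.91  0.48 -0.47  1.97 -0.82  1.35  0.8 ]
(np.int64(527), ((474.19134521484375, -54.74711990356445), (78.45089721679688, 117.60985565185547), 89.6368408203125))
0.0 0.014 0.21 [(0.5, 0.05, 0.35)] [ 0.75  1.1  -1.17  2.25 -0.98  0.17  0.89]
0.0 0.014 0.19 [(0.5, 0.05, 0.5)] [ 0.75  1.1  -1.16  2.25 -0.98  0.17  0.89]
0.002 0.014 0.19 [(0.5, 0.2, 0.35)] [ 0.75  1.1  -1.16  2.25 -0.98  0.17  0.89]
0.0 0.014 0.21 [(0.6, -0.1, 0.25)] [ 0.75  1.1  -1.17  2.25 -0.98  0.17  0.89]
0.0 0.014 0.23 [(0.6, -0.1, 0.35)] [ 0.75  1.1  -1.17  2.25 -0.98  0.17  0.89]
0.0 0.014 0.21 [(0.6, -0.1, 0.5)] [ 0.75  1.1  -1.17  2.25 -0.98  0.17  0.89]
```

View pics/k5.png

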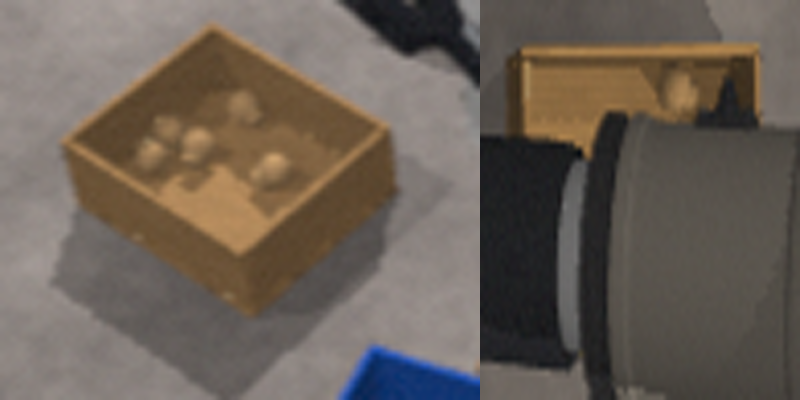

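Run:
```python
from path import *
s=get_state();r=R.from_rotvec(s['ee_rot']);z=r.as_matrix()[:,2];g=s['tcp_pos']-.019*z;print(g.round(3))
im,W=cloud('top')
m=(abs(W[...,0]-g[0])<.02)&(abs(W[...,1]-g[1])<.02)
print(m.sum(),np.sort(W[m][:,2]).round(3)[::6])
ys,xs=np.where(m);print(xs.min(),xs.max(),ys.min(),ys.max())
a=cv2.resize(im[ys.min()-15:ys.max()+16,xs.min()-15:xs.max()+16,::-1],(400,400),interpolation=cv2.INTER_CUBIC)
im3,W3=wrist();b=cv2.resize(im3[...,::-1],(400,400));cv2.imwrite('pics/c6.png',np.hstack([a,b]))
im,W=cloud('scene')
# look for anything knob-coloured outside
for rr in recognise('knob0_mid','scene')+recognise('knob0_mid','wrist'): print(round(rr['p'],2),np.round(rr['centre'],2))
```

```text
[ 0.473 -0.048  0.267]
292 [0.192 0.195 0.195 0.195 0.196 0.196 0.196 0.196 0.196 0.196 0.197 0.197
 0.197 0.197 0.197 0.197 0.198 0.198 0.198 0.198 0.198 0.198 0.198 0.198
 0.198 0.198 0.198 0.198 0.198 0.198 0.199 0.199 0.199 0.199 0.199 0.199
 0.199 0.199 0.199 0.199 0.2   0.2   0.2   0.2   0.2   0.2   0.201 0.201
 0.201]
297 314 216 232
0.34 [0.46 0.43]
```

View pics/c6.png

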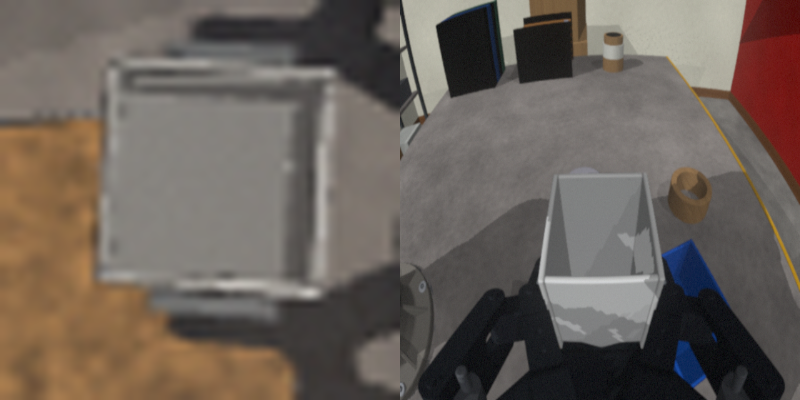

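The left crop looks straight into the cup: it is empty, with a flat floor at z = 0.197. The right crop, from the wrist camera, agrees. I'm carrying it to the call plate.

Request:
apply_moves(targets=[{"fingers": 4, "offset": [3, 0.4, 0.9], "twist": 0}, {"fingers": 4, "offset": [6, 0.8, 1.8], "twist": 0}, {"fingers": 4, "offset": [9, 1.3, 2.7], "twist": 0}, {"fingers": 4, "offset": [12.1, 1.7, 3.5], "twist": 0}])

```text
t: 38.67
tcp_pos: [0.5002, 0.0468, 0.3495]
ee_rot: [-1.623, -1.481, -1.007]
contact_force: [0.3, 0.5, -0.8]
gripper_width: 0.0553
finger_force: 61.2
```

Request:
apply_moves(targets=[{"fingers": 4, "offset": [-0.6, -0.7, 3.4], "twist": 0}, {"fingers": 4, "offset": [-1.2, -1.3, 6.9], "twist": 0}, {"fingers": 4, "offset": [-1.8, -2, 10.4], "twist": 0}, {"fingers": 4, "offset": [-2.3, -2.6, 13.3], "twist": 0}, {"fingers": 4, "offset": [-2.7, -3, 15.8], "twist": 0}])

```text
t: 39.3
tcp_pos: [0.4821, 0.1786, 0.2538]
ee_rot: [-1.623, -1.482, -1.007]
contact_force: [0.8, 0.8, -1.2]
gripper_width: 0.0553
finger_force: 61.3
```

Request:
apply_moves(targets=[{"fingers": 4, "offset": [-0.6, -0.7, 3.4], "twist": 0}, {"fingers": 4, "offset": [-1.2, -1.3, 6.9], "twist": 0}, {"fingers": 4, "offset": [-1.8, -2, 10.4], "twist": 0}, {"fingers": 4, "offset": [-2.3, -2.6, 13.3], "twist": 0}, {"fingers": 4, "offset": [-2.7, -3, 15.8], "twist": 0}])

```text
t: 39.92
tcp_pos: [0.4645, 0.3102, 0.1589]
ee_rot: [-1.623, -1.48, -1.007]
contact_force: [0.7, -0.3, -2.3]
gripper_width: 0.0556
finger_force: 61.3
```

Run:
```python
from path import *
s=get_state();q=s['joint_pos'];show(q);r=R.from_rotvec(s['ee_rot']);z=r.as_matrix()[:,2]
g=np.array([.462,.2955,.0985+.02]);to(*(g+.019*z));print(r.as_matrix().round(3))
im,W=cloud('top');print(rect(W,(.463,.297),.06,.15,.21),rect(W,(.463,.297),.08,.021,.03))
for rr in recognise('knob0_mid','top'): print(round(rr['p'],2),(np.array(rr['centre'])*[560,420]).astype(int))
c=cv2.resize(im[185:250,355:433,::-1],(480,400),interpolation=cv2.INTER_CUBIC);cv2.imwrite('pics/k7.png',c)
```

```text
[0.467 0.306 0.152] z [ 0.082  0.892 -0.445] y [ 1.   -0.09 -0.  ] q [ 0.8   0.87 -1.2   2.25 -1.01  0.34  0.75]
t 39.92 tcp [0.4645 0.3102 0.1589] off cm [-4.28 -0.12  2.36] z [ 0.083  0.892 -0.445] yaw_y -5.3 q [ 0.8   0.87 -1.2   2.25 -1.01  0.34  0.75] w 0.0556 F [ 0.7 -0.3 -2.3]
[[ 0.04   0.996  0.083]
 [ 0.443 -0.093  0.892]
 [ 0.896  0.001 -0.445]]
(np.int64(955), ((463.15478515625, 280.8604431152344), (117.94709014892578, 87.25555419921875), 1.112571358680725)) (np.int64(39), ((464.4510192871094, 282.8830261230469), (22.05208396911621, 96.8478775024414), 86.51347351074219))
0.59 [404 235]
```

View pics/k7.png

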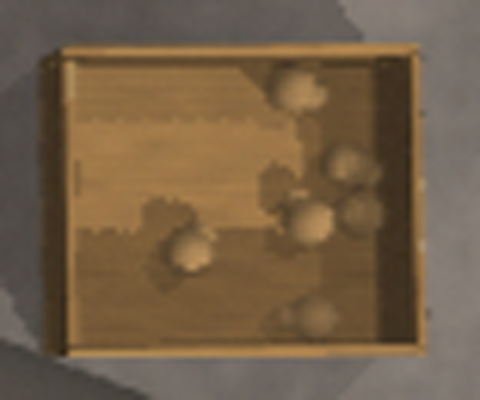

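The top crop shows all six knobs in the carton, at (300,90), (350,163), (360,210), (310,220), (190,250) and (318,315). I'm lowering the cup onto the plate.

Request:
apply_moves(targets=[{"fingers": 4, "offset": [-1.4, 0, 0.8], "twist": 0}, {"fingers": 4, "offset": [-2.9, 0, 1.6], "twist": 0}, {"fingers": 4, "offset": [-4.3, -0.1, 2.4], "twist": 0}, {"fingers": 4, "offset": [-5.2, -0.1, 2.8], "twist": 0}, {"fingers": 4, "offset": [-5.2, -0.1, 2.8], "twist": 0}])

```text
t: 40.65
tcp_pos: [0.4637, 0.3117, 0.1004]
ee_rot: [-1.623, -1.482, -1.007]
contact_force: [-0.2, 0.0, -0.9]
gripper_width: 0.0554
finger_force: 61.2
```

Run:
```python
from path import *
s=get_state();q=s['joint_pos'];show(q);r=R.from_rotvec(s['ee_rot']);z=r.as_matrix()[:,2]
to(*(np.array([.462,.2955,.0985-.012])+.019*z))
X=fk(KP,q,SG)[0][0]
for d in (.02,.025,.03,.035):
    qe,mx,me,tr=track(q,[X,X-[0,0,d]],r,N=10,stepm=.005);show(qe,(d,me))
```

```text
[0.466 0.307 0.092] z [ 0.082  0.892 -0.445] y [ 1.   -0.09 -0.  ] q [ 0.77  1.02 -1.16  2.25 -0.99  0.24  0.86]
t 40.65 tcp [0.4637 0.3117 0.1004] off cm [-1.97 -0.02  1.07] z [ 0.083  0.892 -0.445] yaw_y -5.3 q [ 0.77  1.02 -1.16  2.25 -0.99  0.24  0.86] w 0.0554 F [-0.2  0.  -0.9]
(0.02, np.float64(4.2638924323926734e-16)) [0.466 0.307 0.072] z [ 0.083  0.892 -0.445] y [ 1.   -0.09  0.  ] q [ 0.76  1.08 -1.15  2.25 -0.98  0.21  0.89]
(0.025, np.float64(5.057306561942087e-16)) [0.466 0.307 0.067] z [ 0.083  0.892 -0.445] y [ 1.   -0.09  0.  ] q [ 0.76  1.09 -1.14  2.24 -0.98  0.2   0.9 ]
(0.03, np.float64(4.775249788392736e-16)) [0.466 0.307 0.062] z [ 0.083  0.892 -0.445] y [ 1.   -0.09  0.  ] q [ 0.76  1.1  -1.14  2.24 -0.97  0.2   0.9 ]
(0.035, np.float64(3.925231146709438e-16)) [0.466 0.307 0.057] z [ 0.083  0.892 -0.445] y [ 1.   -0.09  0.  ] q [ 0.76  1.11 -1.14  2.24 -0.97  0.19  0.91]
```

Request:
apply_moves(targets=[{"fingers": 4, "offset": [-0.7, 0, 0.4], "twist": 0}, {"fingers": 4, "offset": [-1.1, 0, 0.6], "twist": 0}, {"fingers": 4, "offset": [-1.4, 0, 0.75], "twist": 0}, {"fingers": 4, "offset": [-1.4, 0, 0.75], "twist": 0}])

```text
t: 41.15
tcp_pos: [0.4635, 0.3128, 0.0851]
ee_rot: [-1.621, -1.483, -1.007]
contact_force: [0.7, -2.1, 4.4]
gripper_width: 0.0555
finger_force: 61.6
```

Request:
apply_moves(targets=[{"fingers": 4, "offset": [-0.2, 0, 0.1], "twist": 0}, {"fingers": 4, "offset": [-0.4, 0, 0.2], "twist": 0}, {"fingers": 4, "offset": [-0.4, 0, 0.2], "twist": 0}])

```text
t: 41.52
tcp_pos: [0.4635, 0.3128, 0.0807]
ee_rot: [-1.621, -1.483, -1.007]
contact_force: [1.2, -2.3, 6.4]
gripper_width: 0.0556
finger_force: 61.7
```

Run:
```python
from path import *
for _ in range(2): to(.463,.312,.08)
im,W=cloud('scene');print(rect(W,(.463,.297),.06,.1,.13))
```

```text
t 41.52 tcp [0.4635 0.3128 0.0807] off cm [-0.1  -0.04 -0.05] z [ 0.082  0.892 -0.445] yaw_y -5.2 q [ 0.76  1.07 -1.14  2.24 -0.99  0.21  0.9 ] w 0.0556 F [ 1.2 -2.3  6.4]
t 41.52 tcp [0.4635 0.3128 0.0807] off cm [-0.1  -0.04 -0.05] z [ 0.082  0.892 -0.445] yaw_y -5.2 q [ 0.76  1.07 -1.14  2.24 -0.99  0.21  0.9 ] w 0.0556 F [ 1.2 -2.3  6.4]
(np.int64(756), ((462.7518310546875, 283.70782470703125), (93.3676986694336, 119.40975952148438), 89.93766784667969))
```

Request:
apply_moves(targets=[{"fingers": 4, "offset": [-0.2, 0, 0.1], "twist": 0}, {"fingers": 4, "offset": [-0.3, 0, 0.15], "twist": 0}, {"fingers": 4, "offset": [-0.3, 0, 0.15], "twist": 0}])

```text
t: 41.95
tcp_pos: [0.4637, 0.3135, 0.0791]
ee_rot: [-1.618, -1.483, -1.01]
contact_force: [1.0, -10.9, 25.0]
gripper_width: 0.0557
finger_force: 63.1
```

Request:
apply_moves(targets=[{"fingers": 4, "offset": [-0.2, 0, 0.1], "twist": 0}, {"fingers": 4, "offset": [-0.2, 0, 0.1], "twist": 0}, {"fingers": 4, "offset": [-0.2, 0, 0.1], "twist": 0}])

```text
t: 42.32
tcp_pos: [0.4635, 0.3143, 0.0786]
ee_rot: [-1.614, -1.483, -1.012]
contact_force: [-1.5, -16.6, 42.4]
gripper_width: 0.0554
finger_force: 64.1
```

Request:
apply_moves(targets=[{"fingers": 4, "offset": [0.4, 0, -0.2], "twist": 0}, {"fingers": 4, "offset": [0.8, 0, -0.4], "twist": 0}, {"fingers": 4, "offset": [1.2, 0, -0.6], "twist": 0}, {"fingers": 4, "offset": [1.2, 0, -0.6], "twist": 0}])

```text
t: 42.82
tcp_pos: [0.463, 0.3128, 0.0884]
ee_rot: [-1.621, -1.484, -1.007]
contact_force: [-0.2, 1.3, 2.7]
gripper_width: 0.0555
finger_force: 61.4
```

Run:
```python
from path import *
to(.4635,.3125,.0895)
```

```text
t 42.83 tcp [0.463  0.3128 0.0884] off cm [ 0.09  0.05 -0.07] z [ 0.082  0.891 -0.446] yaw_y -5.2 q [ 0.76  1.05 -1.15  2.25 -0.99  0.22  0.88] w 0.0555 F [-0.2  1.3  2.7]
```

Request:
apply_moves(targets=[{"fingers": 4, "offset": [0.15, 0, -0.1], "twist": 0}, {"fingers": 4, "offset": [0.15, 0, -0.1], "twist": 0}, {"fingers": 6.2, "offset": [0.15, 0, -0.1], "twist": 0}, {"fingers": 8.5, "offset": [0.15, 0, -0.1], "twist": 0}, {"fingers": 8.5, "offset": [0.15, 0, -0.1], "twist": 0}])

```text
t: 43.45
tcp_pos: [0.4633, 0.3124, 0.09]
ee_rot: [-1.622, -1.483, -1.007]
contact_force: [0.8, 0.7, -0.0]
gripper_width: 0.085
finger_force: 0.0
```

Request:
apply_moves(targets=[{"fingers": 8.5, "offset": [0, 0, 0], "twist": 0}, {"fingers": 8.5, "offset": [0, 0, 0], "twist": 0}, {"fingers": 8.5, "offset": [0, 0, 0], "twist": 0}, {"fingers": 8.5, "offset": [0, 0, 0], "twist": 0}])

```text
t: 43.95
tcp_pos: [0.4633, 0.3125, 0.0901]
ee_rot: [-1.622, -1.484, -1.007]
contact_force: [-0.6, -0.4, 0.7]
gripper_width: 0.0848
finger_force: 0.0
```

Request:
apply_moves(targets=[{"fingers": 8.5, "offset": [0, 0, -1.5], "twist": 0}, {"fingers": 8.5, "offset": [0, 0, -4], "twist": 0}, {"fingers": 8.5, "offset": [0, 0, -8], "twist": 0}, {"fingers": 8.5, "offset": [0, 0, -12], "twist": 0}, {"fingers": 8.5, "offset": [0, 0, -12], "twist": 0}])

```text
t: 44.58
tcp_pos: [0.4545, 0.2031, 0.1438]
ee_rot: [-1.626, -1.484, -1.009]
contact_force: [-0.6, 0.4, -0.5]
gripper_width: 0.085
finger_force: 0.0
```

Run:
```python
from path import *
to(.4635,.3125,.0895)
im,W=wrist();print(rect(W,(.463,.297),.06,.12,.15))
im,W=cloud('top');print(rect(W,(.463,.297),.05,.12,.15),rect(W,(.465,.295),.08,.020,.031))
for n,c,r,z0,z1 in (('tape',(.719,.247),.09,.042,.055),('pen',(.75,-.27),.07,.07,.16),('box',(.244,-.305),.09,.04,.06)): print(n,rect(W,c,r,z0,z1))
im,W=cloud('scene');print(rect(W,(.463,.297),.06,.12,.15))
```

```text
t 44.58 tcp [0.4545 0.2031 0.1438] off cm [ 0.07 -0.16 12.24] z [ 0.086  0.89  -0.448] yaw_y -5.4 q [ 0.95  0.8  -1.05  2.25 -0.89  0.57  0.78] w 0.085 F [-0.6  0.4 -0.5]
(np.int64(3526), ((461.1576843261719, 295.2117614746094), (57.965572357177734, 56.634422302246094), 85.72236633300781))
(np.int64(182), ((465.1756286621094, 293.56488037109375), (56.58312225341797, 55.872764587402344), 85.15377807617188)) (np.int64(558), ((464.2994079589844, 287.91107177734375), (84.87281799316406, 97.45462036132812), 86.18155670166016))
tape (np.int64(548), ((719.1320190429688, 246.4790802001953), (102.4131088256836, 102.64046478271484), 30.578340530395508))
pen (np.int64(402), ((749.9197387695312, -270.44488525390625), (71.095703125, 70.31029510498047), 0.8824450969696045))
box (np.int64(57), ((210.88107299804688, -266.4578857421875), (34.24201202392578, 16.035327911376953), 49.994728088378906))
(np.int64(248), ((461.11962890625, 297.5440368652344), (57.201698303222656, 58.975685119628906), 85.37726593017578))
```

```bash
python3 -c "
from plant import *
print(hand_in())"
```

```text
the job is handed in; nothing more can be done
None
```

I handed the job in with every step carried out, but it may be judged a fail: the force reading spiked to about 150 N (limit 120 N) during one free-air arm swing while I was leaning the gripper. The last camera checks showed all six knobs in the carton, the plate pressed to its stop and the cup standing upright on it, released and within about 3 mm of the middle. The tape and pen pot had not moved; the small box was mostly hidden behind the arm in the final picture.

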